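# Hang two drawn-up syringes in the sloped syringe rack

## Task

Put the two capped syringes from the mat into the blue sloped syringe rack, each in a slot of its own, any slots: lying in the V notches of both combs with the capped tip down the slope, and slid fully home so that the finger flange bears on the uphill side of the upper comb. The rack is only held by friction clamps, so feel them in gently, with only a light finger push (about half a kilogram at most): it must stay at the angle it stands at. Leave the pill jar, the green-capped vial and the carton alone.

Things in the scene. Friction and masses are not known exactly. Their poses are not given: they have to be found in the camera images.
- syringe_green: 10 mL syringe, green tip cap, 175 mm long. Barrel 16.6 mm across (x = -28 to +50 mm), cap 7.6 mm across (x = -88 to -31), finger flange 26 wide x 18 x 2 mm (x = +51 to +53), plunger rod 6 mm with 18 mm thumb disc at x = +87; axis 9 mm above the origin. Lies on the mat, plunger end roughly away from the robot. Origin: under mid-length on the resting plane; x along it to the plunger, z up as it lies
- syringe_green_flange (a point): on the green syringe's axis, at the tipward face of its finger flange (the face that bears on the comb); axes as the syringe's
- syringe_green_tip (a point): on the green syringe's axis, at the end of its cap, 139 mm from the flange point
- syringe_blue: 5 mL syringe, blue tip cap, 144 mm long. Barrel 13.6 mm across (x = -23 to +41 mm), cap 7.6 mm across (x = -72 to -26), finger flange 20 wide x 15 x 2 mm (x = +41 to +43), plunger rod 6 mm with 15 mm thumb disc at x = +72; axis 8 mm above the origin. Lies on the mat, plunger end roughly away from the robot. Origin: under mid-length on the resting plane; x along it to the plunger, z up as it lies
- syringe_blue_flange (a point): on the blue syringe's axis, at the tipward face of its finger flange; axes as the syringe's
- syringe_blue_tip (a point): on the blue syringe's axis, at the end of its cap, 113 mm from the flange point
- rack: fixed grey base plate of the syringe rack, 150 x 212 mm, 9 mm high; origin under its middle, x from the low front to the back. Side cheeks carry the hinge line of the tilting frame, 62 mm in front of the origin and 46 mm up, and two black clamp knobs
- rack_tilt (a joint): slope of the rack's frame, rad above level (0.50 to 0.75); two friction clamps hold it, about 14 N on the upper comb makes it sink. Two aluminium rails 177 mm apart carry a lower and an upper blue comb 33 and 130 mm up the slope from the hinge line, 5 mm thick, each with three 90-degree V notches 58 mm apart (upper 17 mm deep, lower 12). Between the combs the frame is open
- slot_left (a point): left slot: the point where the axis of a hung syringe crosses the uphill face of the upper comb, 10.7 mm above the bottom of the V notch. Its axes: x up the slope along the slot (away from the robot), y along the comb to the left, z out of the rack square to the slope
- slot_middle (a point): middle slot: the point where the axis of a hung syringe crosses the uphill face of the upper comb, 10.7 mm above the bottom of the V notch. Its axes: x up the slope along the slot (away from the robot), y along the comb to the left, z out of the rack square to the slope
- slot_right (a point): right slot: the point where the axis of a hung syringe crosses the uphill face of the upper comb, 10.7 mm above the bottom of the V notch. Its axes: x up the slope along the slot (away from the robot), y along the comb to the left, z out of the rack square to the slope
- mat: fixed grey-green mat, 185 x 250 mm, 2 mm thick, on which the syringes lie; origin under its middle
- jar: bystander: orange pill jar with a white cap, 47 mm across, 76 mm high; origin under its middle
- vial: bystander: vial with a green cap, 26 mm across, 57 mm high; origin under its middle
- carton: bystander: flat white and green carton, 56 x 96 x 28 mm; origin under its middle

How it is judged:
At the end, for the whole second after the job is handed in: Each syringe rests in a slot, tip down the slope: flange at most 1.5 mm off the comb along the slope (2 mm past its point), within 5 mm sideways and 6 mm in height, axis within 0.10 rad of the slot; both at rest; the rack has kept its angle (slot point within 8 mm of its start) (((x of syringe_green_flange in the frame of slot_left between -0.002 and 0.0015 m and y of syringe_green_flange in the frame of slot_left between -0.005 and 0.005 m and z of syringe_green_flange in the frame of slot_left between -0.006 and 0.005 m and x of syringe_green_tip in the frame of slot_left below -0.09 m and angle between the x axis of syringe_green and the x axis of slot_left, either way round below 0.1 rad) or (x of syringe_green_flange in the frame of slot_middle between -0.002 and 0.0015 m and y of syringe_green_flange in the frame of slot_middle between -0.005 and 0.005 m and z of syringe_green_flange in the frame of slot_middle between -0.006 and 0.005 m and x of syringe_green_tip in the frame of slot_middle below -0.09 m and angle between the x axis of syringe_green and the x axis of slot_middle, either way round below 0.1 rad) or (x of syringe_green_flange in the frame of slot_right between -0.002 and 0.0015 m and y of syringe_green_flange in the frame of slot_right between -0.005 and 0.005 m and z of syringe_green_flange in the frame of slot_right between -0.006 and 0.005 m and x of syringe_green_tip in the frame of slot_right below -0.09 m and angle between the x axis of syringe_green and the x axis of slot_right, either way round below 0.1 rad)) and linear speed of each of syringe_green, syringe_blue below 0.02 m/s and ((x of syringe_blue_flange in the frame of slot_left between -0.002 and 0.0015 m and y of syringe_blue_flange in the frame of slot_left between -0.005 and 0.005 m and z of syringe_blue_flange in the frame of slot_left between -0.006 and 0.005 m and x of syringe_blue_tip in the frame of slot_left below -0.09 m and angle between the x axis of syringe_blue and the x axis of slot_left, either way round below 0.1 rad) or (x of syringe_blue_flange in the frame of slot_middle between -0.002 and 0.0015 m and y of syringe_blue_flange in the frame of slot_middle between -0.005 and 0.005 m and z of syringe_blue_flange in the frame of slot_middle between -0.006 and 0.005 m and x of syringe_blue_tip in the frame of slot_middle below -0.09 m and angle between the x axis of syringe_blue and the x axis of slot_middle, either way round below 0.1 rad) or (x of syringe_blue_flange in the frame of slot_right between -0.002 and 0.0015 m and y of syringe_blue_flange in the frame of slot_right between -0.005 and 0.005 m and z of syringe_blue_flange in the frame of slot_right between -0.006 and 0.005 m and x of syringe_blue_tip in the frame of slot_right below -0.09 m and angle between the x axis of syringe_blue and the x axis of slot_right, either way round below 0.1 rad)) and distance of slot_middle from where it was at the start of the episode below 0.008 m); the robot touches nothing.
It fails at once if a syringe is pressed against the rack with more than 15 N, summed over its contacts (about 7 N of push) (contact force between any of syringe_green, syringe_blue and rack above 15 N).
It fails at once if the rack is pushed out of its angle (its middle slot point moves more than 8 mm) (distance of slot_middle from where it was at the start of the episode above 0.008 m).
It fails at once if a bystander (jar, vial, carton) is shifted more than 20 mm (distance of any of jar, vial, carton from where it was at the start of the episode above 0.02 m).
It also fails if it takes over 72 s, if anything falls off the work surface, if the arm or the gripper's body presses on something with over 40 N, if the wrist force passes 120 N, or if a joint passes its speed limit or range.

## Robot

A 6-joint arm with a two-finger parallel gripper is mounted at the origin on a cart in front of the work surface, level with it; the furniture and walls round the work are solid. World frame = base frame: x ahead of the robot, y to its left, z up, the work surface at z = 0. Lengths are in m, angles in rad, forces in N, time in s.
With the tool pointing down it reaches from about 0.425 to 0.95 m from the base axis. Payload 3.5 kg.
Tool frame: the origin (TCP) lies midway between the tips of the shut fingers; the grasp point (between the pads) lies 19 mm behind it; z points along the fingers, y is the line along which they close (so a half turn about z gives the same grasp; the last joint's range is limited). The gripper opens to 85 mm and grips with 20 to 120 N. Pads are 22 mm wide; open, the fingers measure 114 mm over their backs; the gripper's body (76 mm by 85 mm) begins 54 mm behind the grasp point. The pads swing forward as they close: fully open they stand 13 mm farther back than shut.
Start: joints at [-1.306, 0.286, 1.577, -0, 1.279, -0.15], TCP at [0.272, -0.618, 0.231] pointing down, gripper open.
Joint ranges: [-2.77, 2.77], [-0.9, 2.22], [0.21, 2.48], [-1.53, 4.67], [0.24, 2.81], [-2.84, 2.84]. Speed limits (rad/s): [2.79, 2.79, 3.14, 3.14, 3.14, 3.14].

## Interface

Orientations are given as a unit quaternion [x, y, z, w].
In Python, from plant import ctrl gives the robot as it stands.
- The arm moves only by the tool move_arm, never from a script. Its argument "plan" is a list of rows, each an object of numbers: "x", "y", "z": the shift along the tool's x, y, z in m; "yaw": the turn about the tool's z in rad; "fingers": the closure, from 0 (fully open) to 1 (shut). In form: [{"x": .., "y": .., "z": .., "yaw": .., "fingers": ..}, ...]. A call has 1 to 5 rows; each row is the pose to reach, as a shift and turn from the pose commanded when the call began, along the tool's axes at that moment; what a row does not reach only later rows make up. A row lasts 1/10 s, in which the tool goes at most 50 mm and 8.59 degrees, less where a joint would pass 70% of its speed; a pose out of reach is approached as far as the arm can. A call with a gripper value outside its range is refused whole. The fingers move at their own pace and stop on an object; "force" is the grip in N (left out, the last holds). Time passes only in rows, so rows that repeat a pose let the fingers close. It gives the time, the measured TCP pose, the force, the opening and the grip force at its end, in the units of the state.
- ctrl.get_state(): the state, without advancing time (a new reading comes with each control period).
- ctrl.read_camera(name): name is "side" or "top"; returns the picture (480x640x3 uint8, red, green, blue); there is no depth.
- ctrl.camera_model(name): a dict with "intrinsics" (3x3 intrinsics, pixels), "cam_to_world" (4x4, takes a point from camera to world coordinates). Camera axes: x right, y up, looking along -z (the intrinsics and any distortion apply to the point x, -y, -z); pixel columns grow to the right and rows downward; lengths in m; the calibration is good to about 2 mm. A picture is of the moment at which its call begins. camera_model takes no time and is no camera call.
- ctrl.sign_off(): hands the job in; it is judged then, once.
The state is a dict: "time": time; "qpos": joint angles; "dq": joint speeds; "joint_efforts": joint torques, N m; "eef_pos": TCP position; "tcp_rot": TCP orientation; "contact_force": force on the tool from outside, world axes, zero at the start; "wrist_torque": the same for the moment, N m; "opening": opening from 0.0 (shut) to 1.0 (fully open); "finger_force": force on a finger pad.
Only numpy, scipy, OpenCV 4.12 (cv2) and the standard library are available. Lean on these libraries where they do the work, as an engineer would, in place of code of your own. Each camera call takes 0.05 s, during which the arm holds its last target. There are 200 camera calls.

## Working session

There is one attempt and no reset: what is moved stays moved. The work goes in short steps, Python scripts to look and compute and a tool call to move; the robot and the scene stay as the last step left them, time stands still between calls to the robot, and variables do not carry over. Pictures are saved under pics/ and viewed, at most 13 in all, crops included, and the job is handed in when it is done.

Besides the shell and the picture viewer there is one more tool, called after "Emit:" by a JSON object that holds its "op" and its "data", one argument or row to a line. move_arm: Moves the arm, as the interface text tells. Its arguments: {"type":"object","properties":{"plan":{"type":"array"},"force":{"type":"number"}},"required":["plan"]}

```bash
ls; mkdir -p pics
python3 - <<'E'
from plant import ctrl
import cv2
s=ctrl.get_state();print(s)
for n in("top","side"):
    im=ctrl.read_camera(n);cv2.imwrite(f"pics/{n}0.png",im[:,:,::-1])
    m=ctrl.camera_model(n);print(n,m)
E
```

```text
pics
{'time': 0.0, 'qpos': array([-1.30598611e+00,  2.87155340e-01,  1.57817563e+00, -8.99716001e-06,
        1.27861492e+00, -1.50031435e-01]), 'dq': array([-0.00061633, -0.00049086, -0.00128786,  0.00049197,  0.00165786,
       -0.00051321]), 'joint_efforts': array([ 6.93229367e-06, -4.05982089e+01, -2.92627788e+01, -1.57187519e-04,
        5.74881735e-03,  5.12665835e-06]), 'eef_pos': array([ 0.2718863 , -0.61709966,  0.22995481]), 'tcp_rot': array([ 9.78564371e-01,  2.05937826e-01, -7.17876197e-05, -1.17443370e-03]), 'contact_force': array([ 0.58366496, -0.06884427,  0.71919171]), 'wrist_torque': array([0.02121439, 0.00262857, 0.01230654]), 'finger_force': 0.0, 'opening': 1.0013350388285416}
top {'intrinsics': array([[503.16181474,   0.        , 327.39236331],
       [  0.        , 503.16181474, 241.56333882],
       [  0.        ,   0.        ,   1.        ]]), 'cam_to_world': array([[-1.32539086e-02,  9.90016141e-01, -1.40329522e-01,
         3.22960269e-01],
       [-9.99907914e-01, -1.35318380e-02, -1.02651210e-03,
        -3.08317725e-02],
       [-2.91517992e-03,  1.40302995e-01,  9.90104323e-01,
         1.42383510e+00],
       [ 0.00000000e+00,  0.00000000e+00,  0.00000000e+00,
         1.00000000e+00]])}
side {'intrinsics': array([[542.02802799,   0.        , 320.91888719],
       [  0.        , 542.02802799, 242.76500343],
       [  0.        ,   0.        ,   1.        ]]), 'cam_to_world': array([[ 0.98023482,  0.09137763, -0.1754703 ,  0.28325855],
       [-0.19742078,  0.3942586 , -0.89754398, -1.18695382],
       [-0.01283477,  0.91444534,  0.40450585,  0.60522331],
       [ 0.        ,  0.        ,  0.        ,  1.        ]])}
```

View pics/top0.png

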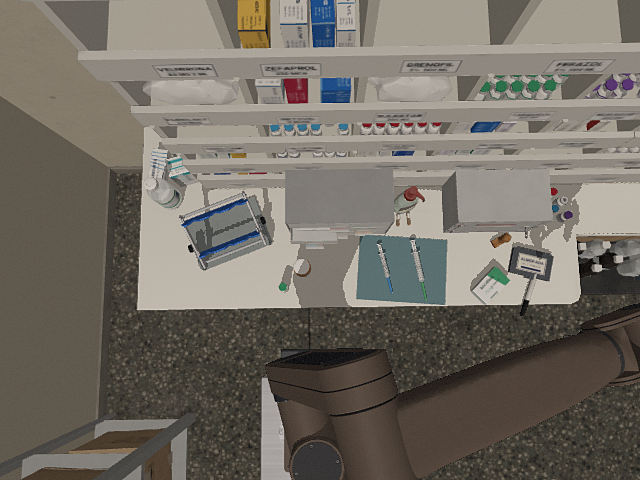

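View pics/side0.png

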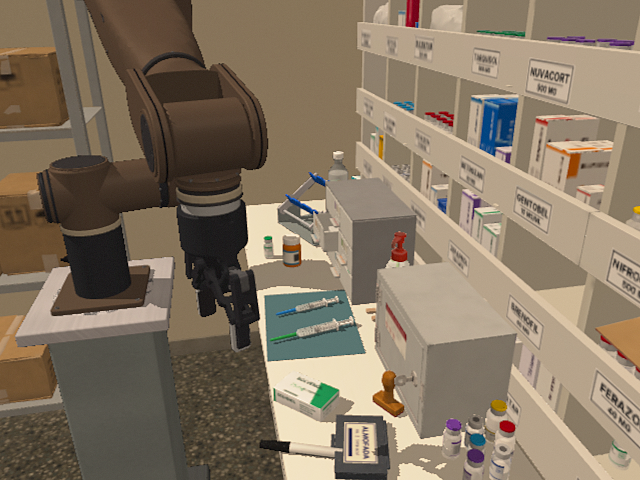

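The top view shows the blue syringe around (385,265), the green around (418,268) and the rack around (225,230), yawed. The jar and vial stand at (301,267) and (284,286). I'll enlarge the details next.

```bash
cat > h.py <<'E'
import numpy as np,cv2
from plant import ctrl
CM={n:ctrl.camera_model(n) for n in("top","side")}
def proj(n,P):
    P=np.atleast_2d(np.asarray(P,float));T=np.linalg.inv(CM[n]["cam_to_world"]);c=P@T[:3,:3].T+T[:3,3]
    q=(c*[1,-1,-1])@CM[n]["intrinsics"].T;return q[:,:2]/q[:,2:]
def ray(n,uv):
    d=np.linalg.inv(CM[n]["intrinsics"])@[uv[0],uv[1],1];T=CM[n]["cam_to_world"]
    d=T[:3,:3]@(d*[1,-1,-1]);return T[:3,3],d/np.linalg.norm(d)
def onz(n,uv,z):
    o,d=ray(n,uv);return o+d*(z-o[2])/d[2]
def tri(ut,us):
    o1,d1=ray("top",ut);o2,d2=ray("side",us)
    s=np.linalg.lstsq(np.c_[d1,-d2],o2-o1,rcond=None)[0]
    a,b=o1+s[0]*d1,o2+s[1]*d2;return (a+b)/2,np.linalg.norm(a-b)
def crop(im,x,y,w,s):  # w px wide, 4:3, scaled s
    h=w*3//4;return cv2.resize(im[y:y+h,x:x+w],(400,300),interpolation=cv2.INTER_CUBIC)
E
python3 - <<'E'
from h import *
t=cv2.imread("pics/top0.png");s=cv2.imread("pics/side0.png")
c=np.vstack([np.hstack([crop(t,350,230,100,4),crop(t,175,187,100,4)]),np.hstack([crop(s,260,285,100,4),crop(s,265,165,80,5)])])
cv2.imwrite("pics/c0.png",c)
for n,im in(("top",t),("side",s)):
    hsv=cv2.cvtColor(im,cv2.COLOR_BGR2HSV)
    for k,lo,hi in(("green",(50,130,60),(80,255,255)),("blue",(100,130,60),(120,255,255))):
        m=cv2.inRange(hsv,lo,hi);N,L,st,ce=cv2.connectedComponentsWithStats(m)
        for i in range(1,N):
            if st[i,4]>8 and 160<ce[i][1]<420 and ce[i][0]<460:print(n,k,st[i],ce[i].round(1))
E
```

```text
top green [279 283   7   8  45] [282.2 286.5]
top blue [221 173   9   1   9] [225. 173.]
top blue [182 199  66  28 308] [214.  211.9]
top blue [199 231  60  27 322] [228.6 243.7]
top blue [387 278   5  15  25] [389.3 284.3]
side green [264 237   8   3  20] [267.6 237.9]
side green [270 332  26   9  75] [283.3 336.4]
side green [311 383  28  25 338] [323.  395.1]
side green [274 389   1  11  11] [274. 394.]
side blue [309 172  16  14  89] [317.8 179.1]
side blue [286 194  32  20 141] [300.6 204.5]
side blue [438 199   9  14  76] [442.2 204. ]
side blue [276 308  20   7  57] [285.8 311.4]
```

View pics/c0.png

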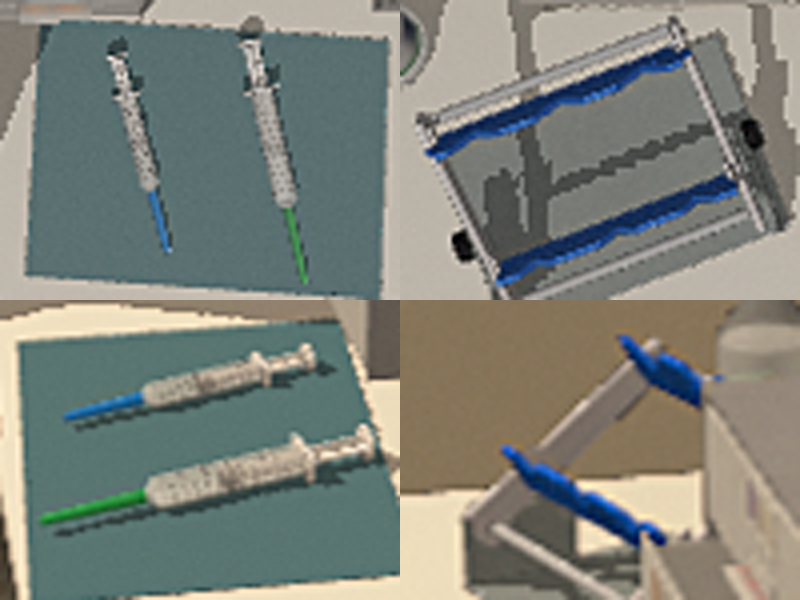

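The crop shows the green tip at top-px (426,300) and its flange at (416,249). The blue tip is at (392,292) and its flange at (381,253). Both rack combs are visible in both views, so I'll zoom in on the notches.

Run:
```python
from h import *
t=cv2.imread("pics/top0.png");s=cv2.imread("pics/side0.png")
a=cv2.resize(t[190:262,178:268],None,fx=6,fy=6,interpolation=cv2.INTER_CUBIC)
b=cv2.resize(s[165:237,283:326],None,fx=6,fy=6,interpolation=cv2.INTER_CUBIC)
c=np.hstack([a,b]);print(a.shape,b.shape);cv2.imwrite("pics/c1.png",c)
for nm,tip,fl,za in(("green",(426,300.5),(416,249.3),.011),("blue",(392,292.5),(381.3,253),.010)):
    A=onz("top",tip,za);B=onz("top",fl,za);print(nm,A.round(4),B.round(4),np.linalg.norm(A-B),np.arctan2(*(B-A)[1::-1]))
# side cross-check
for nm,tip,fl in(("green",(270,339.5),(334.5,322.3)),("blue",(276,313.5),(325,302))):
    A=onz("side",tip,.011);B=onz("side",fl,.011);print(nm,A.round(4),B.round(4),np.linalg.norm(A-B),np.arctan2(*(B-A)[1::-1]))
print(tri((183,224.5),(309,172.6)),tri((200,256.5),(286,195)))
```

```text
(432, 540, 3) (432, 258, 3)
green [ 0.3535 -0.3021  0.011 ] [ 0.4977 -0.2797  0.011 ] 0.14591190474181084 0.15416082542005263
blue [ 0.377  -0.2081  0.01  ] [ 0.4886 -0.1814  0.01  ] 0.1147593186232573 0.23542683702309009
green [ 0.3536 -0.2998  0.011 ] [ 0.489  -0.2667  0.011 ] 0.13937611963583532 0.24005799945789363
blue [ 0.3768 -0.2066  0.011 ] [ 0.4869 -0.1824  0.011 ] 0.11267843611673249 0.217138046983829
(array([0.55136565, 0.34232313, 0.14669601]), np.float64(0.004213878539592142)) (array([0.47498561, 0.31015581, 0.09342259]), np.float64(0.002047571535670083))
```

View pics/c1.png

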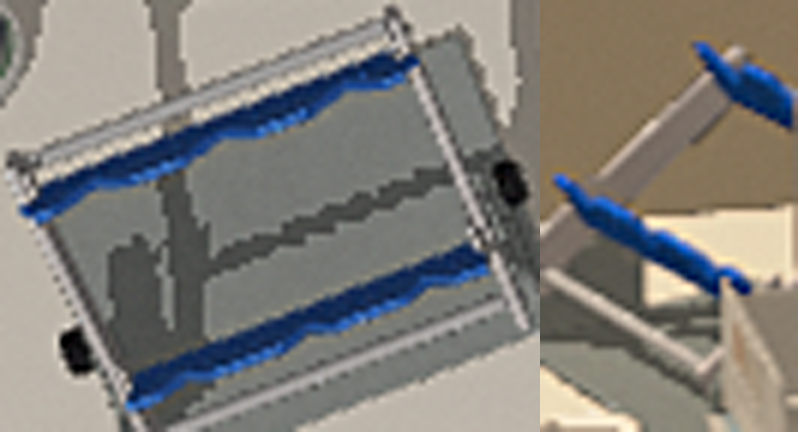

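The zoom shows the comb ends. The upper comb runs (25,212)–(415,62) and the lower (130,402)–(487,262) in zoom pixels. The notched edges are on the front side of each comb.

Run:
```python
from h import *
t=cv2.imread("pics/top0.png").astype(float);s=cv2.imread("pics/side0.png").astype(float)
Z=lambda u,v:(178+u/6,190+v/6)
print("lowR",tri(Z(487,262),(317.2,213.3)))
UL=onz("top",Z(25,212),.1467);UR=onz("top",Z(415,62),.1467);LL=onz("top",Z(130,402),.0934);LR=onz("top",Z(487,262),.0934)
for a,b in((UL,UR),(LL,LR)):
    d=a-b;print(a.round(4),b.round(4),"mid",((a+b)/2).round(4),"len",np.linalg.norm(d).round(4),"slot yaw",np.arctan2(-d[0],d[1]).round(3))
m=((UL+UR)-(LL+LR))/2;print("mid diff",m.round(4),np.linalg.norm(m),np.arctan2(m[1],m[0]),np.arctan2(m[2],np.hypot(m[0],m[1])))
# syringe axes by line fit of bright/coloured pixels off the mat colour
for n,im,boxes in(("top",t,dict(blue=(374,239,398,296),green=(407,233,430,304))),("side",s,dict(blue=(272,294,345,318),green=(267,315,358,343)))):
    for k,(x0,y0,x1,y1) in boxes.items():
        r=im[y0:y1,x0:x1];hsv=cv2.cvtColor(r.astype(np.uint8),cv2.COLOR_BGR2HSV)
        bright=(r.min(2)>125);cap=cv2.inRange(hsv,*(((50,130,70),(80,255,255)) if k=="green" else ((100,130,90),(120,255,255))))>0
        ys,xs=np.nonzero(bright|cap);P=np.float32(np.c_[xs+x0,ys+y0])
        vx,vy,cx,cy=cv2.fitLine(P,cv2.DIST_HUBER,0,.01,.01).ravel()
        tt=(P-[cx,cy])@[vx,vy];E=[np.array([cx,cy])+q*np.array([vx,vy]) for q in(tt.min(),tt.max())]
        W=[onz(n,e,.0105) for e in E];W.sort(key=lambda w:w[0]);d=W[1]-W[0]
        print(n,k,len(P),W[0].round(4),W[1].round(4),"len",np.linalg.norm(d).round(4),"yaw",np.arctan2(d[1],d[0]).round(3))
```

```text
lowR (array([0.53621778, 0.15359124, 0.08855308]), np.float64(0.00013579129572070093))
[0.5513 0.3442 0.1467] [0.6149 0.1772 0.1467] mid [0.5831 0.2607 0.1467] len 0.1787 slot yaw 0.364
[0.4747 0.3109 0.0934] [0.5354 0.1529 0.0934] mid [0.505  0.2319 0.0934] len 0.1693 slot yaw 0.367
mid diff [0.0781 0.0288 0.0533] 0.09881465996184821 0.3532750852109446 0.569716857172507
top blue 143 [ 0.3779 -0.2062  0.0105] [ 0.516  -0.1741  0.0105] len 0.1418 yaw 0.228
top green 308 [ 0.3463 -0.2873  0.0105] [ 0.5462 -0.2806  0.0105] len 0.2 yaw 0.034
side blue 261 [ 0.3766 -0.2052  0.0105] [ 0.5186 -0.1698  0.0105] len 0.1463 yaw 0.244
side green 476 [ 0.3535 -0.2995  0.0105] [ 0.5398 -0.2587  0.0105] len 0.1907 yaw 0.215
```

```bash
cat >> h.py <<'E'
R_=lambda q:__import__("scipy.spatial.transform",fromlist=["Rotation"]).Rotation.from_quat(q)
def goal(P,yaw,st=None):
    """shift in tool axes and turn to bring the TCP to P with tool x at world yaw"""
    s=ctrl.get_state();R=R_(s["tcp_rot"]).as_matrix();d=R.T@(np.asarray(P)-s["eef_pos"])
    cur=np.arctan2(R[1,0],R[0,0]);print("t",round(s["time"],2),"tcp",s["eef_pos"].round(4),"yaw",cur.round(3),"-> shift",d.round(4),"yaw",round(-(yaw-cur),3),"F",s["contact_force"].round(2),"open",round(s["opening"],3))
E
python3 - <<'E'
from h import *
t=cv2.imread("pics/top0.png")
# green: centre of bright pixels per row, restricted round the expected axis
a=np.array([426,300.5]);b=np.array([413,236.])
c=[]
for v in range(240,300):
    u0=a[0]+(v-a[1])*(b-a)[0]/(b-a)[1];us=np.arange(int(u0)-5,int(u0)+7)
    p=t[v,us].astype(int);hs=cv2.cvtColor(t[v:v+1,us],cv2.COLOR_BGR2HSV)[0]
    m=(p.min(1)>115)|((hs[:,0]>50)&(hs[:,0]<80)&(hs[:,1]>130))
    if m.sum()>1:c.append((us[m].mean(),v))
c=np.array(c);k=np.polyfit(c[:,1],c[:,0],1);print(k,np.std(c[:,0]-np.polyval(k,c[:,1])))
A,B=[onz("top",(np.polyval(k,v),v),.011) for v in(300.5,237)];d=B-A;print(A,B,np.linalg.norm(d),np.arctan2(d[1],d[0]))
goal((.43,-.28,.25),.2)
E
```

```text
[2.22537629e-01 3.58718845e+02] 0.4331989049745935
[ 0.35351417 -0.30093149  0.011     ] [ 0.53302332 -0.26812309  0.011     ] 0.18248266933273352 0.18077208544871046
t 0.1 tcp [ 0.2719 -0.6172  0.2301] yaw 0.415 -> shift [ 0.2806 -0.2449 -0.0193] yaw 0.215 F [ 0.16 -0.26  0.65] open 1.003
```

Emit:
{"op": "move_arm", "data": {
  "plan": [
    {"x": 0.28, "y": -0.248, "z": -0.02, "yaw": 0.22, "fingers": 0.3},
    {"x": 0.28, "y": -0.248, "z": -0.02, "yaw": 0.22, "fingers": 0.3},
    {"x": 0.28, "y": -0.248, "z": -0.02, "yaw": 0.22, "fingers": 0.3},
    {"x": 0.28, "y": -0.248, "z": -0.02, "yaw": 0.22, "fingers": 0.3},
    {"x": 0.28, "y": -0.248, "z": -0.02, "yaw": 0.22, "fingers": 0.3}
  ]
}}

```text
time: 0.6
eef_pos: [0.3767, -0.3888, 0.2442]
tcp_rot: [0.995, 0.097, -0.0, -0.0]
contact_force: [1.0, -0.1, 1.0]
opening: 0.703
finger_force: 0.0
```

```bash
python3 -c "
from h import *
goal((.4252,-.2867,.06),.19)"
```

```text
t 0.6 tcp [ 0.3767 -0.3888  0.2442] yaw 0.194 -> shift [ 0.0674 -0.0907  0.1842] yaw 0.004 F [ 1.02 -0.07  1.03] open 0.703
```

Emit:
{"op": "move_arm", "data": {
  "plan": [
    {"x": 0.063, "y": -0.087, "z": 0.18, "yaw": 0, "fingers": 0.3},
    {"x": 0.063, "y": -0.087, "z": 0.18, "yaw": 0, "fingers": 0.3},
    {"x": 0.063, "y": -0.087, "z": 0.18, "yaw": 0, "fingers": 0.3},
    {"x": 0.063, "y": -0.087, "z": 0.18, "yaw": 0, "fingers": 0.3},
    {"x": 0.063, "y": -0.087, "z": 0.18, "yaw": 0, "fingers": 0.3}
  ]
}}

```text
time: 1.1
eef_pos: [0.4183, -0.2877, 0.0586]
tcp_rot: [0.995, 0.098, -0.004, -0.005]
contact_force: [0.0, 1.2, -1.2]
opening: 0.699
finger_force: 0.0
```

```bash
python3 -c "
from h import *
a=cv2.cvtColor(ctrl.read_camera('top'),4)[225:315,350:470];b=cv2.cvtColor(ctrl.read_camera('side'),4)[240:360,260:420]
goal((.4252,-.2867,.005),.19)
f=lambda i:cv2.resize(i,(400,300),interpolation=2)
cv2.imwrite('pics/d0.png',np.hstack([f(a),f(b)]))"
```

```text
t 1.2 tcp [ 0.4205 -0.2918  0.0629] yaw 0.197 -> shift [ 0.0058 -0.0039  0.0579] yaw 0.007 F [ 0.91 -0.34  1.25] open 0.702
```

View pics/d0.png

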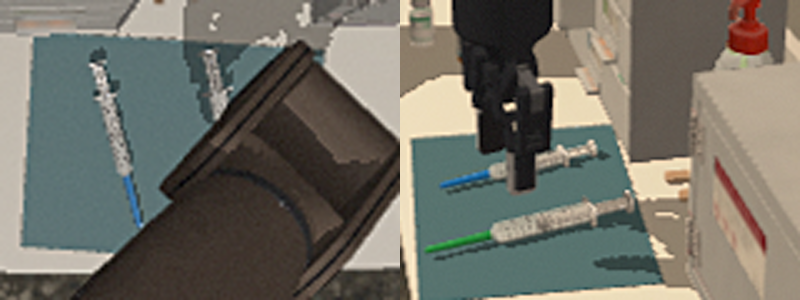

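The side view shows the fingers above the green barrel, with nothing in the way. I'll descend and grip.

Emit:
{"op": "move_arm", "data": {
  "plan": [
    {"x": 0.006, "y": -0.004, "z": 0.03, "yaw": 0, "fingers": 0.3},
    {"x": 0.006, "y": -0.004, "z": 0.056, "yaw": 0, "fingers": 0.3},
    {"x": 0.006, "y": -0.004, "z": 0.056, "yaw": 0, "fingers": 0.6},
    {"x": 0.006, "y": -0.004, "z": 0.056, "yaw": 0, "fingers": 0.9},
    {"x": 0.006, "y": -0.004, "z": 0.056, "yaw": 0, "fingers": 0.9}
  ],
  "force": 20
}}

```text
time: 1.7
eef_pos: [0.4279, -0.2905, 0.0113]
tcp_rot: [0.995, 0.097, 0.002, 0.002]
contact_force: [-0.2, -0.1, -0.0]
opening: 0.2
finger_force: 0.6
```

Emit:
{"op": "move_arm", "data": {
  "plan": [
    {"x": 0, "y": 0, "z": 0, "yaw": 0, "fingers": 0.9},
    {"x": 0, "y": 0, "z": 0, "yaw": 0, "fingers": 0.9},
    {"x": 0, "y": 0, "z": 0, "yaw": 0, "fingers": 0.9}
  ]
}}

```text
time: 2.0
eef_pos: [0.4279, -0.2904, 0.0113]
tcp_rot: [0.995, 0.097, 0.001, 0.002]
contact_force: [-2.0, -0.8, 6.6]
opening: 0.172
finger_force: 20.0
```

Emit:
{"op": "move_arm", "data": {
  "plan": [
    {"x": 0, "y": 0, "z": 0, "yaw": 0, "fingers": 0.65},
    {"x": 0, "y": 0, "z": 0.007, "yaw": 0, "fingers": 0.65},
    {"x": 0, "y": 0, "z": 0.007, "yaw": 0, "fingers": 0.65},
    {"x": 0, "y": 0, "z": 0.007, "yaw": 0, "fingers": 0.9},
    {"x": 0, "y": 0, "z": 0.007, "yaw": 0, "fingers": 0.9}
  ]
}}

```text
time: 2.5
eef_pos: [0.4271, -0.2887, 0.0024]
tcp_rot: [0.995, 0.097, 0.0, 0.0]
contact_force: [-1.0, -0.3, 5.5]
opening: 0.182
finger_force: 22.2
```

Emit:
{"op": "move_arm", "data": {
  "plan": [
    {"x": 0, "y": 0, "z": 0, "yaw": 0, "fingers": 0.9},
    {"x": 0, "y": 0, "z": 0, "yaw": 0, "fingers": 0.9}
  ]
}}

```text
time: 2.7
eef_pos: [0.4271, -0.2887, 0.0024]
tcp_rot: [0.995, 0.097, 0.0, 0.0]
contact_force: [-0.2, 0.3, 5.6]
opening: 0.185
finger_force: 22.3
```

Emit:
{"op": "move_arm", "data": {
  "plan": [
    {"x": 0, "y": 0, "z": -0.02, "yaw": 0, "fingers": 0.9},
    {"x": 0, "y": 0, "z": -0.06, "yaw": 0, "fingers": 0.9},
    {"x": 0, "y": 0, "z": -0.11, "yaw": 0, "fingers": 0.9},
    {"x": 0, "y": 0, "z": -0.16, "yaw": 0, "fingers": 0.9},
    {"x": 0, "y": 0, "z": -0.21, "yaw": 0, "fingers": 0.9}
  ]
}}

```text
time: 3.2
eef_pos: [0.4257, -0.2874, 0.2123]
tcp_rot: [0.995, 0.097, -0.001, -0.001]
contact_force: [-0.2, -0.3, -1.3]
opening: 0.183
finger_force: 19.7
```

```bash
cat >> h.py <<'E'
YAW,TH=.362,.57
xs=np.array([np.cos(TH)*np.cos(YAW),np.cos(TH)*np.sin(YAW),np.sin(TH)]);ys=np.array([-np.sin(YAW),np.cos(YAW),0]);zs=np.cross(xs,ys)
SM=np.array([.586,.262,.1414])
hx=np.array([np.cos(YAW),np.sin(YAW),0])
def level(slot,gap,grip2fl,up,axoff):
    """TCP for a level syringe: flange gap uphill of slot pt, axis 'up' above it, TCP axoff below the axis"""
    return SM+slot*.058*ys+hx*(gap-grip2fl)+[0,0,up-axoff]
E
python3 - <<'E'
from h import *
P=level(0,.014,.066,.03,.0085);print(P)
goal((.42,-.02,.24),.28)
goal(P,.362)
im=cv2.cvtColor(ctrl.read_camera('side'),4)[60:360,150:450];cv2.imwrite('pics/e0.png',cv2.resize(im,(600,600),interpolation=2))
E
```

```text
[0.5373701  0.24358444 0.1629    ]
t 3.2 tcp [ 0.4257 -0.2874  0.2123] yaw 0.195 -> shift [ 0.0462 -0.2635 -0.0272] yaw -0.085 F [-0.22 -0.25 -1.34] open 0.183
t 3.2 tcp [ 0.4257 -0.2874  0.2123] yaw 0.195 -> shift [ 0.2125 -0.4992  0.0502] yaw -0.167 F [-0.22 -0.25 -1.34] open 0.183
```

View pics/e0.png

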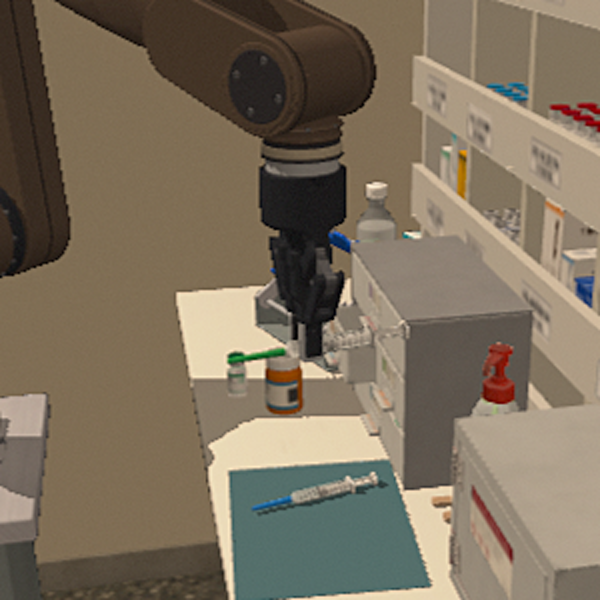

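The green syringe is held level and clear. The cabinet stands between here and the rack, so I'll check its height and extent.

Run:
```python
from h import *
print(tri((288,228),(326,183.5)))
goal((.44,0,.30),.28)
```

```text
(array([0.53750895, 0.06653049, 0.19788057]), np.float64(0.01120483464763488))
t 3.25 tcp [ 0.4295 -0.2909  0.2229] yaw 0.195 -> shift [ 0.0674 -0.2824 -0.08  ] yaw -0.085 F [ 2.65 -1.7   5.22] open 0.182
```

Emit:
{"op": "move_arm", "data": {
  "plan": [
    {"x": 0.005, "y": -0.04, "z": -0.03, "yaw": -0.02, "fingers": 0.9},
    {"x": 0.015, "y": -0.09, "z": -0.05, "yaw": -0.04, "fingers": 0.9},
    {"x": 0.03, "y": -0.135, "z": -0.07, "yaw": -0.06, "fingers": 0.9},
    {"x": 0.045, "y": -0.18, "z": -0.08, "yaw": -0.08, "fingers": 0.9},
    {"x": 0.06, "y": -0.225, "z": -0.08, "yaw": -0.085, "fingers": 0.9}
  ]
}}

```text
time: 3.75
eef_pos: [0.4418, -0.0566, 0.2928]
tcp_rot: [0.99, 0.139, 0.001, 0.001]
contact_force: [0.4, -0.3, -0.9]
opening: 0.184
finger_force: 19.7
```

```bash
python3 -c "
from h import *
goal((.53,.241,.30),.362)"
```

```text
t 3.75 tcp [ 0.4418 -0.0566  0.2928] yaw 0.279 -> shift [ 0.1668 -0.2617 -0.0072] yaw -0.083 F [ 0.43 -0.32 -0.94] open 0.184
```

Emit:
{"op": "move_arm", "data": {
  "plan": [
    {"x": 0.02, "y": -0.045, "z": 0, "yaw": -0.02, "fingers": 0.9},
    {"x": 0.04, "y": -0.09, "z": 0, "yaw": -0.04, "fingers": 0.9},
    {"x": 0.06, "y": -0.135, "z": 0, "yaw": -0.06, "fingers": 0.9},
    {"x": 0.085, "y": -0.175, "z": 0, "yaw": -0.08, "fingers": 0.9},
    {"x": 0.11, "y": -0.215, "z": 0, "yaw": -0.083, "fingers": 0.9}
  ]
}}

```text
time: 4.25
eef_pos: [0.4873, 0.1811, 0.2904]
tcp_rot: [0.983, 0.181, -0.001, 0.0]
contact_force: [1.0, -1.2, -0.7]
opening: 0.181
finger_force: 19.7
```

Emit:
{"op": "move_arm", "data": {
  "plan": [
    {"x": 0.028, "y": -0.023, "z": 0.02, "yaw": 0, "fingers": 0.9},
    {"x": 0.055, "y": -0.045, "z": 0.04, "yaw": 0, "fingers": 0.9},
    {"x": 0.055, "y": -0.045, "z": 0.06, "yaw": 0, "fingers": 0.9},
    {"x": 0.055, "y": -0.045, "z": 0.08, "yaw": 0, "fingers": 0.9},
    {"x": 0.055, "y": -0.045, "z": 0.08, "yaw": 0, "fingers": 0.9}
  ]
}}

```text
time: 4.75
eef_pos: [0.5205, 0.2402, 0.2062]
tcp_rot: [0.984, 0.181, -0.005, 0.0]
contact_force: [0.4, 1.8, 0.3]
opening: 0.187
finger_force: 19.7
```

Run:
```python
from h import *
goal(level(0,.014,.066,.02,.0085),.362)
t=cv2.cvtColor(ctrl.read_camera('top'),4);s=cv2.cvtColor(ctrl.read_camera('side'),4)
cv2.imwrite('pics/f0t.png',t);cv2.imwrite('pics/f0s.png',s)
f=lambda i:cv2.resize(i,(400,600),interpolation=2)
cv2.imwrite('pics/f0.png',np.hstack([f(t[170:290,190:270]),f(s[130:250,260:340])]))
```

```text
t 4.75 tcp [0.5205 0.2402 0.2062] yaw 0.364 -> shift [0.0175 0.0029 0.0531] yaw 0.002 F [0.44 1.84 0.28] open 0.187
```

View pics/f0.png

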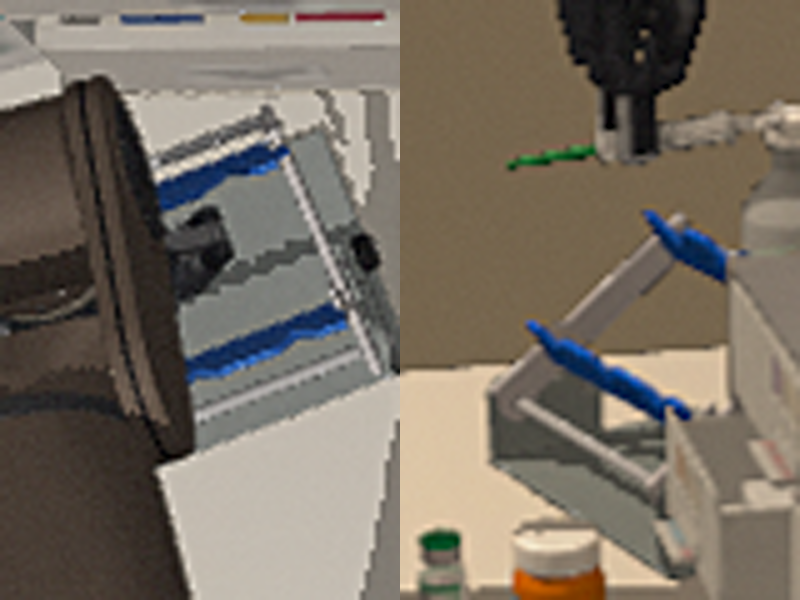

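The side view shows the syringe level over the rack, with its tip at side-px (282,162). I'll go down to about 10 mm above the expected contact.

Emit:
{"op": "move_arm", "data": {
  "plan": [
    {"x": 0.014, "y": 0.002, "z": 0.02, "yaw": 0, "fingers": 0.9},
    {"x": 0.014, "y": 0.002, "z": 0.04, "yaw": 0, "fingers": 0.9},
    {"x": 0.014, "y": 0.002, "z": 0.055, "yaw": 0, "fingers": 0.9},
    {"x": 0.014, "y": 0.002, "z": 0.055, "yaw": 0, "fingers": 0.9},
    {"x": 0.014, "y": 0.002, "z": 0.055, "yaw": 0, "fingers": 0.9}
  ]
}}

```text
time: 5.35
eef_pos: [0.5373, 0.2436, 0.1574]
tcp_rot: [0.984, 0.18, 0.0, -0.0]
contact_force: [-0.2, -0.7, 0.1]
opening: 0.183
finger_force: 19.7
```

Run:
```python
from h import *
s=cv2.imread('pics/f0s.png')
T=np.array([.5205,.2402,.2062+.0085]);h=hx
print("pred tip/junction px",proj("side",[T-h*.073,T-h*.016]).round(1))
goal(level(0,.014,.066,.005,.0085),.362)
s=cv2.cvtColor(ctrl.read_camera('side'),4);hs=cv2.cvtColor(s,40)
N,L,st,ce=cv2.connectedComponentsWithStats(cv2.inRange(hs,(50,120,60),(80,255,255)))
print([(st[i].tolist(),ce[i].round(1)) for i in range(1,N) if st[i,4]>8 and ce[i][1]<230 and ce[i][0]<340])
S=ctrl.get_state()["eef_pos"]+[0,0,.0085];print(proj("side",[S-h*.073,S-h*.016]).round(1))
print("comb notch/ends pred",proj("side",[SM-.0107*zs,SM+.058*ys-.0107*zs,SM+.0894*ys+.0063*zs]).round(1))
```

```text
pred tip/junction px [[281.2 163.7]
 [299.7 160.5]]
t 5.35 tcp [0.5373 0.2436 0.1574] yaw 0.363 -> shift [0.     0.     0.0195] yaw 0.001 F [-0.23 -0.73  0.1 ] open 0.183
[([288, 177, 17, 4, 26], array([296.2, 178.6]))]
[[288.1 180.2]
 [306.1 176.7]]
comb notch/ends pred [[328.5 184. ]
 [317.8 179. ]
 [309.5 172.3]]
```

Emit:
{"op": "move_arm", "data": {
  "plan": [
    {"x": 0, "y": 0, "z": 0.008, "yaw": 0, "fingers": 0.9},
    {"x": 0, "y": 0, "z": 0.014, "yaw": 0, "fingers": 0.9},
    {"x": 0, "y": 0, "z": 0.016, "yaw": 0, "fingers": 0.9},
    {"x": 0, "y": 0, "z": 0.016, "yaw": 0, "fingers": 0.9},
    {"x": 0, "y": 0, "z": 0.016, "yaw": 0, "fingers": 0.9}
  ]
}}

```text
time: 5.9
eef_pos: [0.5371, 0.2437, 0.1406]
tcp_rot: [0.984, 0.18, -0.0, -0.0]
contact_force: [0.5, -0.3, -0.4]
opening: 0.188
finger_force: 19.7
```

Emit:
{"op": "move_arm", "data": {
  "plan": [
    {"x": 0, "y": 0, "z": 0.001, "yaw": 0, "fingers": 0.9},
    {"x": 0, "y": 0, "z": 0.002, "yaw": 0, "fingers": 0.9},
    {"x": 0, "y": 0, "z": 0.002, "yaw": 0, "fingers": 0.9},
    {"x": 0, "y": 0, "z": 0.002, "yaw": 0, "fingers": 0.9}
  ]
}}

```text
time: 6.3
eef_pos: [0.5372, 0.2437, 0.1388]
tcp_rot: [0.984, 0.18, 0.0, -0.0]
contact_force: [-0.2, 0.5, -0.5]
opening: 0.181
finger_force: 19.7
```

Emit:
{"op": "move_arm", "data": {
  "plan": [
    {"x": 0, "y": 0, "z": 0.001, "yaw": 0, "fingers": 0.9},
    {"x": 0, "y": 0, "z": 0.002, "yaw": 0, "fingers": 0.9},
    {"x": 0, "y": 0, "z": 0.002, "yaw": 0, "fingers": 0.9},
    {"x": 0, "y": 0, "z": 0.002, "yaw": 0, "fingers": 0.9}
  ]
}}

```text
time: 6.7
eef_pos: [0.5373, 0.2439, 0.1371]
tcp_rot: [0.984, 0.18, 0.0, -0.0]
contact_force: [-0.1, 0.9, 2.3]
opening: 0.182
finger_force: 19.9
```

Emit:
{"op": "move_arm", "data": {
  "plan": [
    {"x": 0, "y": 0, "z": 0.001, "yaw": 0, "fingers": 0.9},
    {"x": 0, "y": 0, "z": 0.001, "yaw": 0, "fingers": 0.9},
    {"x": 0, "y": 0, "z": 0.001, "yaw": 0, "fingers": 0.9}
  ]
}}

```text
time: 7.0
eef_pos: [0.5373, 0.2439, 0.1358]
tcp_rot: [0.984, 0.18, 0.0, -0.0]
contact_force: [-1.2, 1.4, 2.9]
opening: 0.187
finger_force: 20.1
```

Emit:
{"op": "move_arm", "data": {
  "plan": [
    {"x": 0, "y": 0, "z": 0.001, "yaw": 0, "fingers": 0.9},
    {"x": 0, "y": 0, "z": 0.001, "yaw": 0, "fingers": 0.9},
    {"x": 0, "y": 0, "z": 0.001, "yaw": 0, "fingers": 0.9}
  ]
}}

```text
time: 7.3
eef_pos: [0.5371, 0.2437, 0.1346]
tcp_rot: [0.984, 0.18, 0.0, -0.0]
contact_force: [-0.7, 2.1, 2.5]
opening: 0.186
finger_force: 20.2
```

Run:
```python
from h import *
s=cv2.cvtColor(ctrl.read_camera('side'),4);hs=cv2.cvtColor(s,40)
N,L,st,ce=cv2.connectedComponentsWithStats(cv2.inRange(hs,(50,120,60),(80,255,255)))
print([(st[i].tolist(),ce[i].round(1)) for i in range(1,N) if st[i,4]>8 and ce[i][1]<230 and ce[i][0]<340])
S=ctrl.get_state();print(S["contact_force"]);S=S["eef_pos"]+[0,0,.0085];print(proj("side",[S-hx*.073,S-hx*.016]).round(1))
```

```text
[([289, 185, 16, 6, 27], array([296.9, 187.3]))]
[-0.17076245  1.00608427  2.31278565]
[[288.2 188.5]
 [306.1 184.9]]
```

Emit:
{"op": "move_arm", "data": {
  "plan": [
    {"x": 0, "y": -0.001, "z": 0.001, "yaw": 0, "fingers": 0.9},
    {"x": 0, "y": -0.001, "z": 0.002, "yaw": 0, "fingers": 0.9},
    {"x": 0, "y": -0.001, "z": 0.003, "yaw": 0, "fingers": 0.9},
    {"x": 0, "y": -0.001, "z": 0.003, "yaw": 0, "fingers": 0.9}
  ]
}}

```text
time: 7.75
eef_pos: [0.5366, 0.2446, 0.1313]
tcp_rot: [0.984, 0.18, -0.0, -0.0]
contact_force: [-0.8, 0.3, 2.8]
opening: 0.183
finger_force: 20.3
```

Emit:
{"op": "move_arm", "data": {
  "plan": [
    {"x": 0, "y": 0, "z": 0.001, "yaw": 0, "fingers": 0.9},
    {"x": 0, "y": 0, "z": 0.002, "yaw": 0, "fingers": 0.9},
    {"x": 0, "y": 0, "z": 0.003, "yaw": 0, "fingers": 0.9},
    {"x": 0, "y": 0, "z": 0.003, "yaw": 0, "fingers": 0.9}
  ]
}}

```text
time: 8.15
eef_pos: [0.5365, 0.2446, 0.1284]
tcp_rot: [0.984, 0.18, -0.0, -0.0]
contact_force: [-1.7, 2.0, 2.2]
opening: 0.182
finger_force: 20.5
```

Emit:
{"op": "move_arm", "data": {
  "plan": [
    {"x": 0, "y": -0.001, "z": 0.0015, "yaw": 0, "fingers": 0.9},
    {"x": 0, "y": -0.001, "z": 0.003, "yaw": 0, "fingers": 0.9},
    {"x": 0, "y": -0.001, "z": 0.0045, "yaw": 0, "fingers": 0.9},
    {"x": 0, "y": -0.001, "z": 0.006, "yaw": 0, "fingers": 0.9},
    {"x": 0, "y": -0.001, "z": 0.007, "yaw": 0, "fingers": 0.9}
  ]
}}

```text
time: 8.65
eef_pos: [0.5365, 0.2456, 0.1215]
tcp_rot: [0.984, 0.18, 0.0, -0.0]
contact_force: [-1.4, 1.3, 2.2]
opening: 0.183
finger_force: 20.9
```

Emit:
{"op": "move_arm", "data": {
  "plan": [
    {"x": 0, "y": 0, "z": 0.0015, "yaw": 0, "fingers": 0.9},
    {"x": 0, "y": 0, "z": 0.003, "yaw": 0, "fingers": 0.9},
    {"x": 0, "y": 0, "z": 0.0045, "yaw": 0, "fingers": 0.9},
    {"x": 0, "y": 0, "z": 0.006, "yaw": 0, "fingers": 0.9},
    {"x": 0, "y": 0, "z": 0.007, "yaw": 0, "fingers": 0.9}
  ]
}}

```text
time: 9.15
eef_pos: [0.5366, 0.2456, 0.1146]
tcp_rot: [0.984, 0.18, 0.0, -0.0]
contact_force: [-2.2, 1.7, 3.3]
opening: 0.183
finger_force: 21.6
```

```bash
cat >> h.py <<'E'
def cap(lo,hi,roi=(230,160,340,230)):
    s=cv2.cvtColor(ctrl.read_camera('side'),4);hs=cv2.cvtColor(s,40)
    N,L,st,ce=cv2.connectedComponentsWithStats(cv2.inRange(hs,lo,hi))
    print([(st[i].tolist(),ce[i].round(1)) for i in range(1,N) if st[i,4]>5 and roi[1]<ce[i][1]<roi[3] and roi[0]<ce[i][0]<roi[2]]);return s
def hung(slot,gap,tipd):  # expected side px of tip and of cap start for the hung syringe
    P=SM+slot*.058*ys+xs*gap;return proj("side",[P-xs*tipd,P-xs*.08])
E
python3 - <<'E'
from h import *
s=cap((50,120,60),(80,255,255));cv2.imwrite('pics/g0.png',cv2.resize(s[130:250,230:390],(800,600),interpolation=2))
print(hung(0,.004,.139).round(1),hung(0,0.004,.085).round(1));goal((.5365,.2446,.0996),.362)
E
```

```text
[([291, 193, 16, 11, 34], array([298.2, 198.1]))]
[[292.8 213.2]
 [307.8 199.1]] [[306.5 200.3]
 [307.8 199.1]]
t 9.2 tcp [0.5366 0.2456 0.1145] yaw 0.363 -> shift [-0.0004  0.0009  0.0149] yaw 0.001 F [-0.69  2.39  2.56] open 0.182
```

View pics/g0.png

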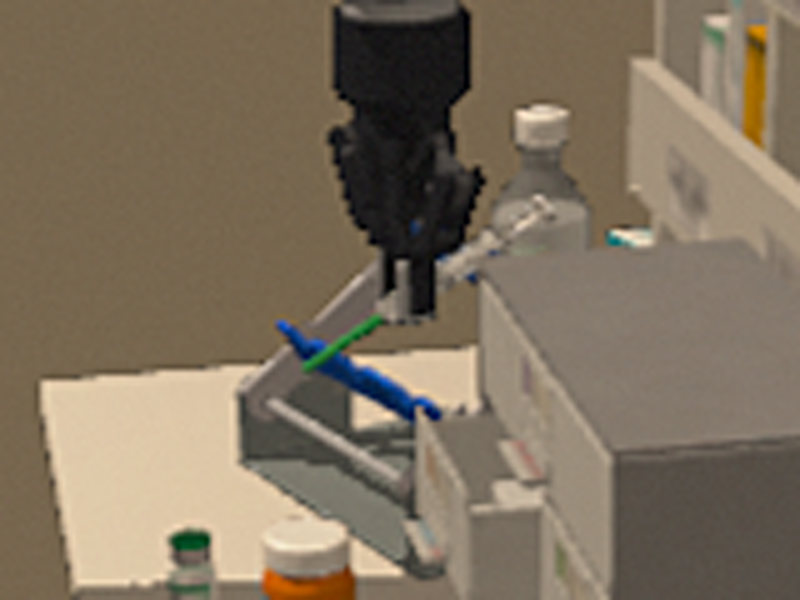

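The syringe is pivoting tip-down as intended, with its tip at zoom (305,368) above the lower comb. I'll keep going.

Emit:
{"op": "move_arm", "data": {
  "plan": [
    {"x": 0, "y": -0.001, "z": 0.0015, "yaw": 0, "fingers": 0.9},
    {"x": 0, "y": -0.001, "z": 0.003, "yaw": 0, "fingers": 0.9},
    {"x": 0, "y": -0.001, "z": 0.0045, "yaw": 0, "fingers": 0.9},
    {"x": 0, "y": -0.001, "z": 0.006, "yaw": 0, "fingers": 0.9},
    {"x": 0, "y": -0.001, "z": 0.007, "yaw": 0, "fingers": 0.9}
  ]
}}

```text
time: 9.7
eef_pos: [0.5362, 0.2463, 0.1076]
tcp_rot: [0.984, 0.18, 0.0, 0.0]
contact_force: [0.7, 0.7, 3.9]
opening: 0.184
finger_force: 21.8
```

Emit:
{"op": "move_arm", "data": {
  "plan": [
    {"x": 0, "y": 0, "z": 0.001, "yaw": 0, "fingers": 0.9},
    {"x": 0, "y": 0, "z": 0.002, "yaw": 0, "fingers": 0.9},
    {"x": 0, "y": 0, "z": 0.003, "yaw": 0, "fingers": 0.9},
    {"x": 0, "y": 0, "z": 0.003, "yaw": 0, "fingers": 0.9}
  ]
}}

```text
time: 10.1
eef_pos: [0.536, 0.2463, 0.1045]
tcp_rot: [0.984, 0.18, -0.0, 0.0]
contact_force: [0.3, -1.0, 3.1]
opening: 0.182
finger_force: 21.9
```

Run:
```python
from h import *
s=cap((50,120,60),(80,255,255))
goal((.5365,.2466,.0996),.362)
```

```text
[([293, 197, 14, 13, 35], array([299.1, 203.3]))]
t 10.15 tcp [0.536  0.2463 0.1045] yaw 0.363 -> shift [ 0.0006 -0.0001  0.0049] yaw 0.001 F [-0.2  -1.32  2.98] open 0.185
```

Emit:
{"op": "move_arm", "data": {
  "plan": [
    {"x": 0, "y": 0, "z": 0.001, "yaw": 0, "fingers": 0.9},
    {"x": 0, "y": 0, "z": 0.002, "yaw": 0, "fingers": 0.9},
    {"x": 0, "y": 0, "z": 0.002, "yaw": 0, "fingers": 0.9}
  ]
}}

```text
time: 10.45
eef_pos: [0.5359, 0.2464, 0.1024]
tcp_rot: [0.984, 0.18, -0.0, 0.0]
contact_force: [-0.0, -0.1, 3.7]
opening: 0.183
finger_force: 21.9
```

Emit:
{"op": "move_arm", "data": {
  "plan": [
    {"x": 0, "y": 0, "z": 0.001, "yaw": 0, "fingers": 0.9},
    {"x": 0, "y": 0, "z": 0.001, "yaw": 0, "fingers": 0.9}
  ]
}}

```text
time: 10.65
eef_pos: [0.536, 0.2463, 0.1018]
tcp_rot: [0.984, 0.181, -0.0, 0.0]
contact_force: [0.2, -0.7, 5.0]
opening: 0.188
finger_force: 22.0
```

Emit:
{"op": "move_arm", "data": {
  "plan": [
    {"x": 0, "y": 0, "z": 0, "yaw": 0, "fingers": 0.8},
    {"x": 0, "y": 0, "z": 0, "yaw": 0, "fingers": 0.75},
    {"x": 0, "y": 0, "z": 0, "yaw": 0, "fingers": 0.68},
    {"x": 0, "y": 0, "z": 0, "yaw": 0, "fingers": 0.65}
  ]
}}

```text
time: 11.05
eef_pos: [0.5354, 0.2464, 0.1009]
tcp_rot: [0.984, 0.18, -0.001, 0.0]
contact_force: [-0.4, 0.1, 0.1]
opening: 0.35
finger_force: 0.0
```

Run:
```python
from h import *
s=cap((50,120,60),(80,255,255));cv2.imwrite('pics/g1.png',s)
goal((.5365,.2466,.0996),.362)
```

```text
[([293, 199, 14, 13, 31], array([298.9, 205.3]))]
t 11.1 tcp [0.5356 0.2464 0.1011] yaw 0.363 -> shift [0.0009 0.0001 0.0015] yaw 0.001 F [ 0.43 -0.2   0.4 ] open 0.353
```

Emit:
{"op": "move_arm", "data": {
  "plan": [
    {"x": -0.002, "y": 0, "z": -0.02, "yaw": 0, "fingers": 0.65},
    {"x": -0.002, "y": 0, "z": -0.06, "yaw": 0, "fingers": 0.65},
    {"x": -0.002, "y": 0, "z": -0.1, "yaw": 0, "fingers": 0.8},
    {"x": -0.002, "y": 0, "z": -0.12, "yaw": 0, "fingers": 1.0},
    {"x": -0.002, "y": 0, "z": -0.12, "yaw": 0, "fingers": 1.0}
  ]
}}

```text
time: 11.6
eef_pos: [0.5363, 0.2464, 0.2263]
tcp_rot: [0.984, 0.18, 0.004, -0.0]
contact_force: [-0.2, -0.0, 0.8]
opening: 0.002
finger_force: 0.0
```

Run:
```python
from h import *
for r in(185,170,150):
    print(r,[onz("top",(215,r),z).round(3)[0] for z in(.1,.2,.3,.4,.5)])
s=cv2.cvtColor(ctrl.read_camera('side'),4);t=cv2.cvtColor(ctrl.read_camera('top'),4)
cv2.imwrite('pics/g2s.png',s);cv2.imwrite('pics/g2t.png',t)
f=lambda i:cv2.resize(i,(400,600),interpolation=2)
cv2.imwrite('pics/g2.png',np.hstack([f(t[170:290,190:270]),f(s[130:250,270:350])]))
D=SM+xs*.041;print("D",D,"flange px side",proj("side",[SM,D]),proj("top",[SM,D]))
goal(D+hx*.03+[0,0,.06],.362)
```

```text
185 [np.float64(0.669), np.float64(0.643), np.float64(0.617), np.float64(0.591), np.float64(0.565)]
170 [np.float64(0.711), np.float64(0.682), np.float64(0.652), np.float64(0.623), np.float64(0.594)]
150 [np.float64(0.767), np.float64(0.734), np.float64(0.7), np.float64(0.667), np.float64(0.633)]
D [0.61828085 0.27422437 0.16352491] flange px side [[326.77693171 181.29603908]
 [336.8769785  171.8023608 ]] [[214.76337343 212.10352701]
 [208.28565385 198.09095328]]
t 11.7 tcp [0.5338 0.2456 0.221 ] yaw 0.363 -> shift [ 0.1191  0.0033 -0.0026] yaw 0.001 F [ 0.47  0.12 -0.19] open 0.002
```

View pics/g2.png

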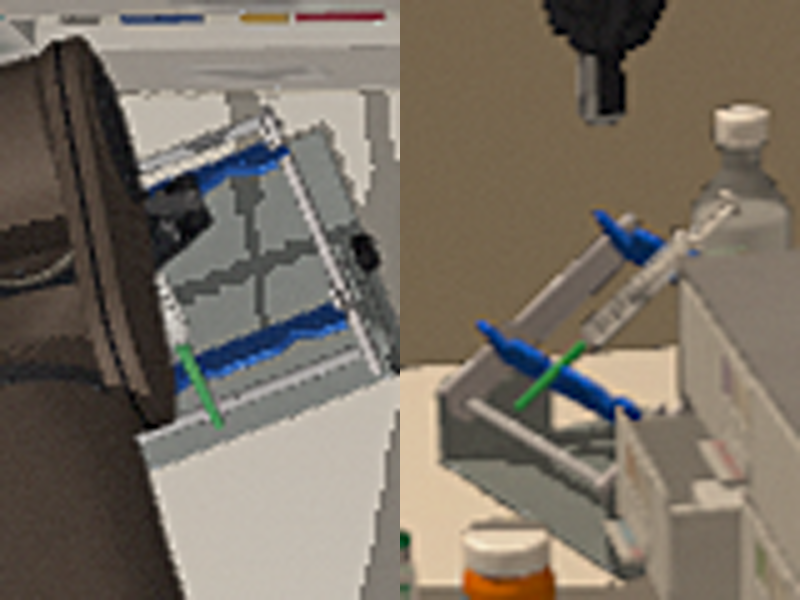

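The picture shows the green syringe hung in the middle slot on both combs. Its flange is at zoom (683,240) and its disc at (727,202), with a small gap left to the comb. Before pushing I'll check the shelf clearance.

Run:
```python
from h import *
for sp in((357,25),(357,48),(357,90),(357,113),(357,140)):
    for tp in((80,52),(80,78),(132,106),(133,124),(162,138),(163,152),(185,158),(190,172),(180,186)):
        P,e=tri(tp,sp)
        if e<.012:print(sp,tp,P.round(3),e.round(3))
```

```text
(357, 48) (133, 124) [0.691 0.344 0.491] 0.001
(357, 113) (163, 152) [0.693 0.344 0.314] 0.001
(357, 113) (185, 158) [0.677 0.29  0.323] 0.005
```

Shelf fronts are at x≈0.69 above z≈0.31, which leaves little room behind the thumb disc. So I'll slide the syringe home by re-gripping the barrel lightly and feeling along the slope.

Emit:
{"op": "move_arm", "data": {
  "plan": [
    {"x": 0.002, "y": 0, "z": 0.0, "yaw": 0, "fingers": 0.65},
    {"x": 0.002, "y": 0, "z": 0.03, "yaw": 0, "fingers": 0.65},
    {"x": 0.002, "y": 0, "z": 0.07, "yaw": 0, "fingers": 0.65},
    {"x": 0.002, "y": 0, "z": 0.105, "yaw": 0, "fingers": 0.65},
    {"x": 0.002, "y": 0, "z": 0.12, "yaw": 0, "fingers": 0.65}
  ]
}}

```text
time: 12.2
eef_pos: [0.5321, 0.2453, 0.0952]
tcp_rot: [0.984, 0.18, -0.005, 0.0]
contact_force: [-0.3, -0.3, -1.2]
opening: 0.346
finger_force: 0.0
```

Emit:
{"op": "move_arm", "data": {
  "plan": [
    {"x": 0, "y": 0, "z": 0, "yaw": 0, "fingers": 0.75},
    {"x": 0, "y": 0, "z": 0, "yaw": 0, "fingers": 0.8},
    {"x": 0, "y": 0, "z": 0, "yaw": 0, "fingers": 0.9},
    {"x": 0, "y": 0, "z": 0, "yaw": 0, "fingers": 0.9},
    {"x": 0, "y": 0, "z": 0, "yaw": 0, "fingers": 0.9}
  ],
  "force": 20
}}

```text
time: 12.7
eef_pos: [0.5369, 0.2467, 0.1032]
tcp_rot: [0.984, 0.18, 0.001, -0.0]
contact_force: [0.2, -0.5, -0.2]
opening: 0.186
finger_force: 20.2
```

Emit:
{"op": "move_arm", "data": {
  "plan": [
    {"x": -0.0008, "y": 0, "z": 0.0005, "yaw": 0, "fingers": 0.9},
    {"x": -0.0017, "y": 0, "z": 0.0011, "yaw": 0, "fingers": 0.9},
    {"x": -0.0017, "y": 0, "z": 0.0011, "yaw": 0, "fingers": 0.9},
    {"x": -0.0017, "y": 0, "z": 0.0011, "yaw": 0, "fingers": 0.9}
  ]
}}

```text
time: 13.1
eef_pos: [0.5344, 0.2457, 0.1007]
tcp_rot: [0.984, 0.18, -0.0, 0.0]
contact_force: [-0.0, -1.5, 0.7]
opening: 0.186
finger_force: 20.4
```

Emit:
{"op": "move_arm", "data": {
  "plan": [
    {"x": -0.0008, "y": 0, "z": 0.0005, "yaw": 0, "fingers": 0.9},
    {"x": -0.0008, "y": 0, "z": 0.0005, "yaw": 0, "fingers": 0.9},
    {"x": -0.0008, "y": 0, "z": 0.0005, "yaw": 0, "fingers": 0.9}
  ]
}}

```text
time: 13.4
eef_pos: [0.5339, 0.2454, 0.1002]
tcp_rot: [0.984, 0.18, 0.0, 0.0]
contact_force: [0.4, -2.0, 1.4]
opening: 0.183
finger_force: 20.4
```

Emit:
{"op": "move_arm", "data": {
  "plan": [
    {"x": -0.0008, "y": 0, "z": 0.0005, "yaw": 0, "fingers": 0.9},
    {"x": -0.0008, "y": 0, "z": 0.0005, "yaw": 0, "fingers": 0.9},
    {"x": -0.0008, "y": 0, "z": 0.0005, "yaw": 0, "fingers": 0.9}
  ]
}}

```text
time: 13.7
eef_pos: [0.5331, 0.2452, 0.0996]
tcp_rot: [0.984, 0.18, 0.0, 0.0]
contact_force: [0.8, -1.0, 1.8]
opening: 0.186
finger_force: 20.4
```

Emit:
{"op": "move_arm", "data": {
  "plan": [
    {"x": -0.0008, "y": 0, "z": 0.0004, "yaw": 0, "fingers": 0.9},
    {"x": -0.0008, "y": 0, "z": 0.0004, "yaw": 0, "fingers": 0.9},
    {"x": -0.0008, "y": 0, "z": 0.0004, "yaw": 0, "fingers": 0.9}
  ]
}}

```text
time: 14.0
eef_pos: [0.5325, 0.245, 0.0993]
tcp_rot: [0.984, 0.18, 0.0, 0.0]
contact_force: [1.1, -0.9, 1.7]
opening: 0.184
finger_force: 20.5
```

```bash
cat >> h.py <<'E'
def feel():
    s=ctrl.get_state();F=s["contact_force"];print("t",round(s["time"],2),s["eef_pos"].round(4),"F slope/side/normal",(F@xs).round(2),(F@ys).round(2),(F@zs).round(2))
E
python3 - <<'E'
from h import *
feel();s=cap((50,120,60),(80,255,255));feel()
for g in(0,.004):print(hung(0,g,.139).round(1)[0],hung(0,g,.08)[0])
E
```

```text
t 14.0 [0.5325 0.245  0.0993] F slope/side/normal 1.51 -1.19 1.07
[([292, 200, 13, 13, 33], array([297.5, 206.5]))]
t 14.05 [0.5325 0.245  0.0994] F slope/side/normal 1.46 -1.72 1.6
[291.8 214.2] [306.77660911 200.09561816]
[292.8 213.2] [307.78595634 199.14686831]
```

Emit:
{"op": "move_arm", "data": {
  "plan": [
    {"x": -0.0008, "y": 0, "z": 0.0004, "yaw": 0, "fingers": 0.9},
    {"x": -0.0016, "y": 0, "z": 0.0009, "yaw": 0, "fingers": 0.9},
    {"x": -0.0016, "y": 0, "z": 0.0009, "yaw": 0, "fingers": 0.9}
  ]
}}

```text
time: 14.35
eef_pos: [0.5325, 0.245, 0.0994]
tcp_rot: [0.984, 0.18, 0.003, -0.0]
contact_force: [5.1, 0.9, 1.1]
opening: 0.184
finger_force: 20.4
```

Run:
```python
from h import *
feel();s=cap((50,120,60),(80,255,255));feel()
```

```text
t 14.35 [0.5325 0.245  0.0994] F slope/side/normal 4.89 -0.99 -1.82
[([292, 200, 13, 13, 34], array([297.7, 206.4]))]
t 14.4 [0.5325 0.245  0.0994] F slope/side/normal 6.02 -1.75 -0.84
```

Emit:
{"op": "move_arm", "data": {
  "plan": [
    {"x": -0.0008, "y": 0, "z": 0.0004, "yaw": 0, "fingers": 0.9},
    {"x": -0.0008, "y": 0, "z": 0.0004, "yaw": 0, "fingers": 0.9},
    {"x": -0.0008, "y": 0, "z": 0.0004, "yaw": 0, "fingers": 0.9}
  ]
}}

```text
time: 14.7
eef_pos: [0.5325, 0.245, 0.0994]
tcp_rot: [0.984, 0.18, 0.004, -0.001]
contact_force: [6.2, 1.5, 2.5]
opening: 0.183
finger_force: 20.5
```

Run:
```python
from h import *
feel();s=cap((50,120,60),(80,255,255));feel()
cv2.imwrite('pics/g3s.png',s);p=cv2.imread('pics/g2s.png')
f=lambda i:cv2.resize(i[140:220,283:343],(400,533),interpolation=2)
cv2.imwrite('pics/g3.png',np.hstack([f(p),f(s)]))
```

```text
t 14.7 [0.5325 0.245  0.0994] F slope/side/normal 6.67 -0.83 -1.37
[([291, 200, 14, 13, 35], array([297.5, 206.5]))]
t 14.75 [0.5325 0.245  0.0994] F slope/side/normal 6.37 -1.47 -1.99
```

View pics/g3.png

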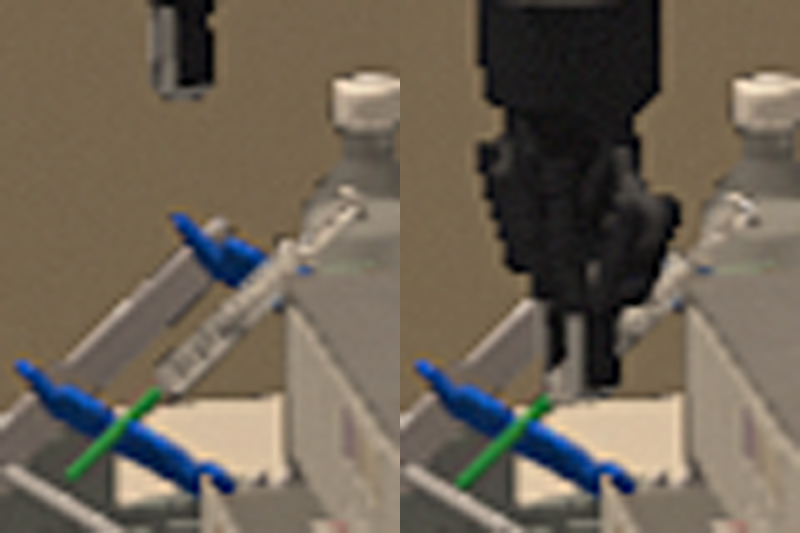

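Hard stop: the slope force rose to about 6.5 N with no further motion, so the flange is on the comb. I'll unload first, then release.

Emit:
{"op": "move_arm", "data": {
  "plan": [
    {"x": 0.001, "y": 0, "z": -0.0006, "yaw": 0, "fingers": 0.9},
    {"x": 0.0016, "y": 0, "z": -0.001, "yaw": 0, "fingers": 0.9},
    {"x": 0.0016, "y": 0, "z": -0.001, "yaw": 0, "fingers": 0.9}
  ]
}}

```text
time: 15.05
eef_pos: [0.5324, 0.245, 0.0994]
tcp_rot: [0.984, 0.18, 0.001, -0.0]
contact_force: [5.2, 0.9, 2.9]
opening: 0.18
finger_force: 20.5
```

Emit:
{"op": "move_arm", "data": {
  "plan": [
    {"x": 0, "y": 0, "z": 0, "yaw": 0, "fingers": 0.8},
    {"x": 0, "y": 0, "z": 0, "yaw": 0, "fingers": 0.7},
    {"x": 0, "y": 0, "z": 0, "yaw": 0, "fingers": 0.65},
    {"x": 0, "y": 0, "z": 0, "yaw": 0, "fingers": 0.65}
  ]
}}

```text
time: 15.45
eef_pos: [0.5303, 0.2446, 0.0979]
tcp_rot: [0.984, 0.18, -0.001, 0.0]
contact_force: [-0.4, -0.1, 0.1]
opening: 0.348
finger_force: 0.0
```

Emit:
{"op": "move_arm", "data": {
  "plan": [
    {"x": 0, "y": 0, "z": -0.02, "yaw": 0, "fingers": 0.65},
    {"x": 0, "y": 0, "z": -0.06, "yaw": 0, "fingers": 0.65},
    {"x": 0, "y": 0, "z": -0.11, "yaw": 0, "fingers": 0.65},
    {"x": 0, "y": 0, "z": -0.16, "yaw": 0, "fingers": 0.65},
    {"x": 0, "y": 0, "z": -0.2, "yaw": 0, "fingers": 0.65}
  ]
}}

```text
time: 15.95
eef_pos: [0.5314, 0.2448, 0.302]
tcp_rot: [0.984, 0.18, 0.001, -0.0]
contact_force: [0.9, -0.1, 0.3]
opening: 0.35
finger_force: 0.0
```

Run:
```python
from h import *
s=cap((50,120,60),(80,255,255));feel();cv2.imwrite('pics/g4s.png',s)
goal((.44,0,.30),.3)
c,y=np.array([.377,-.2065]),.235
o=c+.072*np.array([np.cos(y),np.sin(y)]);print("blue grip",c+.060*np.array([np.cos(y),np.sin(y)]))
```

```text
[([292, 200, 13, 13, 34], array([297.8, 206.4]))]
t 16.0 [0.5341 0.2456 0.3103] F slope/side/normal 4.77 0.68 3.07
t 16.0 tcp [0.5341 0.2456 0.3103] yaw 0.363 -> shift [-0.1754  0.1962  0.008 ] yaw 0.063 F [1.97 1.47 5.16] open 0.351
blue grip [ 0.43535086 -0.19252942]
```

Emit:
{"op": "move_arm", "data": {
  "plan": [
    {"x": -0.035, "y": 0.035, "z": 0.01, "yaw": 0.02, "fingers": 0.5},
    {"x": -0.07, "y": 0.07, "z": 0.01, "yaw": 0.04, "fingers": 0.4},
    {"x": -0.105, "y": 0.11, "z": 0.01, "yaw": 0.06, "fingers": 0.4},
    {"x": -0.14, "y": 0.15, "z": 0.01, "yaw": 0.06, "fingers": 0.4},
    {"x": -0.175, "y": 0.19, "z": 0.01, "yaw": 0.06, "fingers": 0.4}
  ]
}}

```text
time: 16.5
eef_pos: [0.4371, 0.0127, 0.2882]
tcp_rot: [0.988, 0.151, -0.0, -0.0]
contact_force: [1.3, -0.8, 1.0]
opening: 0.599
finger_force: 0.0
```

```bash
python3 -c "
from h import *
goal((.4353,-.1925,.08),.235)"
```

```text
t 16.5 tcp [0.4371 0.0127 0.2882] yaw 0.304 -> shift [-0.0629  0.1953  0.2082] yaw 0.069 F [ 1.35 -0.83  0.98] open 0.599
```

Emit:
{"op": "move_arm", "data": {
  "plan": [
    {"x": -0.016, "y": 0.045, "z": 0.0, "yaw": 0.02, "fingers": 0.3},
    {"x": -0.032, "y": 0.09, "z": 0.01, "yaw": 0.04, "fingers": 0.3},
    {"x": -0.047, "y": 0.135, "z": 0.03, "yaw": 0.069, "fingers": 0.3},
    {"x": -0.06, "y": 0.175, "z": 0.06, "yaw": 0.069, "fingers": 0.3},
    {"x": -0.063, "y": 0.196, "z": 0.1, "yaw": 0.069, "fingers": 0.3}
  ]
}}

```text
time: 17.0
eef_pos: [0.4374, -0.1956, 0.1899]
tcp_rot: [0.993, 0.115, 0.002, 0.002]
contact_force: [0.9, 0.8, 0.4]
opening: 0.698
finger_force: 0.0
```

Run:
```python
from h import *
ctrl.read_camera('top');goal((.4353,-.1925,.05),.235)
# recheck the blue syringe from the side, free of the arm
s=cv2.cvtColor(ctrl.read_camera('side'),4);m=cv2.inRange(cv2.cvtColor(s,40),(100,130,60),(120,255,255))[295:325,265:330]
y,x=np.nonzero(m);print(len(x),[onz("side",(265+u+.0,295+v),.010).round(4) for u,v in((x.min(),y[x==x.min()].mean()),(x.max()+1,y[x==x.max()].mean()))])
```

```text
t 17.05 tcp [ 0.4335 -0.1946  0.1804] yaw 0.23 -> shift [ 0.0032 -0.0008  0.1304] yaw -0.005 F [-2.32 -1.55 -5.29] open 0.7
55 [array([ 0.377, -0.205,  0.01 ]), array([ 0.4203, -0.2001,  0.01  ])]
```

Emit:
{"op": "move_arm", "data": {
  "plan": [
    {"x": 0.003, "y": -0.001, "z": 0.045, "yaw": -0.005, "fingers": 0.3},
    {"x": 0.003, "y": -0.001, "z": 0.09, "yaw": -0.005, "fingers": 0.4},
    {"x": 0.003, "y": -0.001, "z": 0.13, "yaw": -0.005, "fingers": 0.5},
    {"x": 0.003, "y": -0.001, "z": 0.13, "yaw": -0.005, "fingers": 0.5},
    {"x": 0.003, "y": -0.001, "z": 0.13, "yaw": -0.005, "fingers": 0.5}
  ]
}}

```text
time: 17.6
eef_pos: [0.44, -0.1899, 0.0598]
tcp_rot: [0.993, 0.12, -0.0, -0.0]
contact_force: [1.6, -0.3, 0.8]
opening: 0.501
finger_force: 0.0
```

```bash
python3 -c "
from h import *
goal((.4353,-.192,.0035),.235)"
```

```text
t 17.6 tcp [ 0.44   -0.1899  0.0598] yaw 0.24 -> shift [-0.005   0.001   0.0563] yaw 0.005 F [ 1.64 -0.31  0.78] open 0.501
```

Emit:
{"op": "move_arm", "data": {
  "plan": [
    {"x": -0.005, "y": 0.001, "z": 0.03, "yaw": 0.005, "fingers": 0.5},
    {"x": -0.005, "y": 0.001, "z": 0.05, "yaw": 0.005, "fingers": 0.5},
    {"x": -0.005, "y": 0.001, "z": 0.056, "yaw": 0.005, "fingers": 0.5},
    {"x": -0.005, "y": 0.001, "z": 0.056, "yaw": 0.005, "fingers": 0.7},
    {"x": -0.005, "y": 0.001, "z": 0.056, "yaw": 0.005, "fingers": 0.93}
  ],
  "force": 20
}}

```text
time: 18.1
eef_pos: [0.4367, -0.1936, 0.0052]
tcp_rot: [0.993, 0.117, 0.002, 0.001]
contact_force: [-0.3, 0.2, 1.0]
opening: 0.17
finger_force: 0.0
```

Emit:
{"op": "move_arm", "data": {
  "plan": [
    {"x": 0, "y": 0, "z": 0, "yaw": 0, "fingers": 0.93},
    {"x": 0, "y": 0, "z": 0, "yaw": 0, "fingers": 0.93},
    {"x": 0, "y": 0, "z": 0, "yaw": 0, "fingers": 0.93}
  ]
}}

```text
time: 18.4
eef_pos: [0.4367, -0.1936, 0.0051]
tcp_rot: [0.993, 0.117, 0.002, 0.001]
contact_force: [-1.2, 1.4, 6.8]
opening: 0.146
finger_force: 22.7
```

Emit:
{"op": "move_arm", "data": {
  "plan": [
    {"x": 0, "y": 0, "z": -0.02, "yaw": 0, "fingers": 0.93},
    {"x": 0, "y": 0, "z": -0.06, "yaw": 0, "fingers": 0.93},
    {"x": 0, "y": 0, "z": -0.11, "yaw": 0, "fingers": 0.93},
    {"x": 0, "y": 0, "z": -0.16, "yaw": 0, "fingers": 0.93},
    {"x": 0, "y": 0, "z": -0.21, "yaw": 0, "fingers": 0.93}
  ]
}}

```text
time: 18.9
eef_pos: [0.4346, -0.1923, 0.2154]
tcp_rot: [0.993, 0.117, 0.0, 0.0]
contact_force: [0.8, -1.3, -0.2]
opening: 0.145
finger_force: 22.0
```

Emit:
{"op": "move_arm", "data": {
  "plan": [
    {"x": 0.002, "y": -0.025, "z": -0.04, "yaw": -0.02, "fingers": 0.93},
    {"x": 0.005, "y": -0.065, "z": -0.07, "yaw": -0.03, "fingers": 0.93},
    {"x": 0.012, "y": -0.11, "z": -0.09, "yaw": -0.04, "fingers": 0.93},
    {"x": 0.025, "y": -0.155, "z": -0.09, "yaw": -0.06, "fingers": 0.93},
    {"x": 0.04, "y": -0.2, "z": -0.09, "yaw": -0.08, "fingers": 0.93}
  ]
}}

```text
time: 19.4
eef_pos: [0.4274, 0.0127, 0.3049]
tcp_rot: [0.988, 0.156, 0.002, 0.001]
contact_force: [1.1, -0.5, 0.6]
opening: 0.143
finger_force: 22.0
```

```bash
cat >> h.py <<'E'
SM=SM+.001*ys+[0,0,.002]
E
python3 - <<'E'
from h import *
P=level(1,.012,.052,.03,.005);print(P)
goal([P[0],P[1],.30],.362)
E
```

```text
[0.52769781 0.30301042 0.1684    ]
t 19.4 tcp [0.4274 0.0127 0.3049] yaw 0.313 -> shift [ 0.1849 -0.2452  0.0051] yaw -0.049 F [ 1.07 -0.48  0.61] open 0.143
```

Emit:
{"op": "move_arm", "data": {
  "plan": [
    {"x": 0.02, "y": -0.045, "z": 0, "yaw": -0.02, "fingers": 0.93},
    {"x": 0.05, "y": -0.085, "z": 0, "yaw": -0.03, "fingers": 0.93},
    {"x": 0.08, "y": -0.125, "z": 0, "yaw": -0.049, "fingers": 0.93},
    {"x": 0.11, "y": -0.165, "z": 0, "yaw": -0.049, "fingers": 0.93},
    {"x": 0.14, "y": -0.2, "z": 0, "yaw": -0.049, "fingers": 0.93}
  ]
}}

```text
time: 19.9
eef_pos: [0.4989, 0.2473, 0.3035]
tcp_rot: [0.983, 0.181, 0.001, -0.0]
contact_force: [-0.5, 0.1, -0.4]
opening: 0.148
finger_force: 22.0
```

Emit:
{"op": "move_arm", "data": {
  "plan": [
    {"x": 0.025, "y": -0.023, "z": 0.01, "yaw": 0, "fingers": 0.93},
    {"x": 0.043, "y": -0.045, "z": 0.04, "yaw": 0, "fingers": 0.93},
    {"x": 0.043, "y": -0.045, "z": 0.08, "yaw": 0, "fingers": 0.93},
    {"x": 0.043, "y": -0.045, "z": 0.1, "yaw": 0, "fingers": 0.93},
    {"x": 0.043, "y": -0.045, "z": 0.1, "yaw": 0, "fingers": 0.93}
  ]
}}

```text
time: 20.4
eef_pos: [0.5206, 0.3014, 0.1984]
tcp_rot: [0.984, 0.181, -0.004, 0.001]
contact_force: [-0.1, -0.9, -0.5]
opening: 0.142
finger_force: 22.0
```

Run:
```python
from h import *
s=cap((100,130,60),(120,255,255),(230,140,340,230));cap((50,120,60),(80,255,255));cv2.imwrite('pics/h0s.png',s)
goal(level(1,.012,.052,.02,.005),.362)
T=ctrl.get_state()["eef_pos"]+[0,0,.005];print(proj("side",[T-hx*.061,T-hx*.015]).round(1))
```

```text
[([283, 158, 13, 4, 19], array([289.4, 159.9])), ([309, 172, 14, 11, 56], array([315.5, 177.7])), ([286, 194, 14, 12, 65], array([293.1, 200.2])), ([300, 203, 18, 11, 69], array([307.8, 208.6]))]
[([292, 200, 13, 13, 34], array([297.6, 206.5]))]
t 20.5 tcp [0.5234 0.3021 0.2036] yaw 0.363 -> shift [0.0044 0.0007 0.0452] yaw 0.001 F [-1.08  0.05  0.21] open 0.146
[[283.2 159.3]
 [297.5 156.8]]
```

Emit:
{"op": "move_arm", "data": {
  "plan": [
    {"x": 0.003, "y": 0.001, "z": 0.015, "yaw": 0, "fingers": 0.93},
    {"x": 0.003, "y": 0.001, "z": 0.03, "yaw": 0, "fingers": 0.93},
    {"x": 0.003, "y": 0.001, "z": 0.045, "yaw": 0, "fingers": 0.93},
    {"x": 0.003, "y": 0.001, "z": 0.045, "yaw": 0, "fingers": 0.93},
    {"x": 0.003, "y": 0.001, "z": 0.045, "yaw": 0, "fingers": 0.93}
  ]
}}

```text
time: 21.0
eef_pos: [0.5259, 0.302, 0.1569]
tcp_rot: [0.984, 0.18, -0.001, 0.0]
contact_force: [0.6, 0.3, -0.2]
opening: 0.145
finger_force: 22.0
```

```bash
python3 -c "
from h import *
goal(level(1,.012,.052,.006,.005),.362)"
```

```text
t 21.0 tcp [0.5259 0.302  0.1569] yaw 0.363 -> shift [ 0.0021 -0.0004  0.0125] yaw 0.001 F [ 0.59  0.34 -0.18] open 0.145
```

Emit:
{"op": "move_arm", "data": {
  "plan": [
    {"x": 0.002, "y": 0, "z": 0.005, "yaw": 0, "fingers": 0.93},
    {"x": 0.002, "y": 0, "z": 0.009, "yaw": 0, "fingers": 0.93},
    {"x": 0.002, "y": 0, "z": 0.01, "yaw": 0, "fingers": 0.93},
    {"x": 0.002, "y": 0, "z": 0.01, "yaw": 0, "fingers": 0.93},
    {"x": 0.002, "y": 0, "z": 0.01, "yaw": 0, "fingers": 0.93}
  ]
}}

```text
time: 21.5
eef_pos: [0.5283, 0.3029, 0.148]
tcp_rot: [0.984, 0.18, 0.0, -0.0]
contact_force: [0.2, 0.1, -0.0]
opening: 0.149
finger_force: 22.0
```

Emit:
{"op": "move_arm", "data": {
  "plan": [
    {"x": 0, "y": 0, "z": 0.001, "yaw": 0, "fingers": 0.93},
    {"x": 0, "y": 0, "z": 0.002, "yaw": 0, "fingers": 0.93},
    {"x": 0, "y": 0, "z": 0.003, "yaw": 0, "fingers": 0.93},
    {"x": 0, "y": 0, "z": 0.003, "yaw": 0, "fingers": 0.93}
  ]
}}

```text
time: 21.9
eef_pos: [0.5281, 0.3029, 0.1446]
tcp_rot: [0.984, 0.18, -0.0, 0.0]
contact_force: [0.3, -1.3, -0.8]
opening: 0.146
finger_force: 22.0
```

Emit:
{"op": "move_arm", "data": {
  "plan": [
    {"x": 0, "y": 0, "z": 0.001, "yaw": 0, "fingers": 0.93},
    {"x": 0, "y": 0, "z": 0.002, "yaw": 0, "fingers": 0.93},
    {"x": 0, "y": 0, "z": 0.002, "yaw": 0, "fingers": 0.93}
  ]
}}

```text
time: 22.2
eef_pos: [0.5281, 0.3029, 0.1426]
tcp_rot: [0.984, 0.18, -0.0, 0.0]
contact_force: [-0.0, -0.8, -0.3]
opening: 0.143
finger_force: 22.0
```

Emit:
{"op": "move_arm", "data": {
  "plan": [
    {"x": 0, "y": 0, "z": 0.001, "yaw": 0, "fingers": 0.93},
    {"x": 0, "y": 0, "z": 0.002, "yaw": 0, "fingers": 0.93},
    {"x": 0, "y": 0, "z": 0.003, "yaw": 0, "fingers": 0.93},
    {"x": 0, "y": 0, "z": 0.003, "yaw": 0, "fingers": 0.93}
  ]
}}

```text
time: 22.6
eef_pos: [0.5283, 0.3031, 0.14]
tcp_rot: [0.984, 0.18, 0.0, -0.0]
contact_force: [-0.8, 1.2, 0.6]
opening: 0.146
finger_force: 22.2
```

Emit:
{"op": "move_arm", "data": {
  "plan": [
    {"x": 0, "y": 0, "z": 0.001, "yaw": 0, "fingers": 0.93},
    {"x": 0, "y": 0, "z": 0.002, "yaw": 0, "fingers": 0.93},
    {"x": 0, "y": 0, "z": 0.002, "yaw": 0, "fingers": 0.93}
  ]
}}

```text
time: 22.9
eef_pos: [0.5284, 0.3034, 0.1386]
tcp_rot: [0.984, 0.18, 0.001, -0.0]
contact_force: [-1.5, 0.7, 4.6]
opening: 0.149
finger_force: 22.5
```

Emit:
{"op": "move_arm", "data": {
  "plan": [
    {"x": 0, "y": 0, "z": 0.0005, "yaw": 0, "fingers": 0.93},
    {"x": 0, "y": 0, "z": 0.0005, "yaw": 0, "fingers": 0.93},
    {"x": 0, "y": 0, "z": 0.0005, "yaw": 0, "fingers": 0.93}
  ]
}}

```text
time: 23.2
eef_pos: [0.5284, 0.3032, 0.1377]
tcp_rot: [0.984, 0.18, 0.0, -0.0]
contact_force: [-2.3, 1.2, 4.2]
opening: 0.148
finger_force: 22.7
```

Emit:
{"op": "move_arm", "data": {
  "plan": [
    {"x": 0, "y": -0.0005, "z": 0.001, "yaw": 0, "fingers": 0.93},
    {"x": 0, "y": -0.0005, "z": 0.001, "yaw": 0, "fingers": 0.93},
    {"x": 0, "y": -0.0005, "z": 0.001, "yaw": 0, "fingers": 0.93}
  ]
}}

```text
time: 23.5
eef_pos: [0.5281, 0.3035, 0.1363]
tcp_rot: [0.984, 0.18, 0.0, -0.0]
contact_force: [-1.5, 2.4, 3.6]
opening: 0.143
finger_force: 22.8
```

Run:
```python
from h import *
s=cap((100,130,60),(120,255,255),(230,140,340,230));feel();cv2.imwrite('pics/h1s.png',s)
T=ctrl.get_state()["eef_pos"]+[0,0,.005];print(proj("side",[T-hx*.061,T-hx*.015]).round(1))
```

```text
[([313, 176, 10, 7, 35], array([317.6, 179. ])), ([287, 179, 13, 5, 25], array([293.2, 181.3])), ([286, 194, 14, 12, 64], array([293. , 200.2])), ([300, 203, 18, 11, 67], array([307.5, 208.4]))]
t 23.55 [0.5281 0.3035 0.1363] F slope/side/normal 2.41 1.97 3.03
[[285.7 182.2]
 [299.8 179.4]]
```

Emit:
{"op": "move_arm", "data": {
  "plan": [
    {"x": 0, "y": -0.001, "z": 0.001, "yaw": 0, "fingers": 0.93},
    {"x": 0, "y": -0.001, "z": 0.002, "yaw": 0, "fingers": 0.93},
    {"x": 0, "y": -0.001, "z": 0.003, "yaw": 0, "fingers": 0.93},
    {"x": 0, "y": -0.001, "z": 0.003, "yaw": 0, "fingers": 0.93}
  ]
}}

```text
time: 23.95
eef_pos: [0.5275, 0.3043, 0.133]
tcp_rot: [0.984, 0.18, -0.0, -0.0]
contact_force: [-1.6, 0.9, 3.8]
opening: 0.143
finger_force: 23.0
```

Emit:
{"op": "move_arm", "data": {
  "plan": [
    {"x": 0, "y": 0, "z": 0.001, "yaw": 0, "fingers": 0.93},
    {"x": 0, "y": 0, "z": 0.002, "yaw": 0, "fingers": 0.93},
    {"x": 0, "y": 0, "z": 0.003, "yaw": 0, "fingers": 0.93},
    {"x": 0, "y": 0, "z": 0.004, "yaw": 0, "fingers": 0.93}
  ]
}}

```text
time: 24.35
eef_pos: [0.5274, 0.3043, 0.1291]
tcp_rot: [0.984, 0.18, -0.0, 0.0]
contact_force: [-3.5, 1.4, 4.2]
opening: 0.148
finger_force: 23.7
```

Emit:
{"op": "move_arm", "data": {
  "plan": [
    {"x": 0, "y": -0.0005, "z": 0.001, "yaw": 0, "fingers": 0.93},
    {"x": 0, "y": -0.0005, "z": 0.002, "yaw": 0, "fingers": 0.93},
    {"x": 0, "y": -0.0005, "z": 0.003, "yaw": 0, "fingers": 0.93},
    {"x": 0, "y": -0.0005, "z": 0.004, "yaw": 0, "fingers": 0.93}
  ]
}}

```text
time: 24.75
eef_pos: [0.5276, 0.3047, 0.1253]
tcp_rot: [0.984, 0.18, 0.0, 0.0]
contact_force: [-2.7, 0.4, 4.9]
opening: 0.141
finger_force: 24.2
```

Run:
```python
from h import *
s=cap((100,130,60),(120,255,255),(230,140,340,230));feel();cv2.imwrite('pics/h2s.png',s)
print("hung tip",hung(1,.0045,.113).round(1)[0])
```

```text
[([314, 176, 9, 7, 32], array([317.8, 178.9])), ([287, 183, 13, 8, 22], array([293.6, 186.4])), ([286, 194, 14, 12, 63], array([293.1, 200.2])), ([300, 203, 18, 11, 67], array([307.6, 208.5]))]
t 24.8 [0.5275 0.3047 0.1251] F slope/side/normal 0.53 0.79 5.13
hung tip [289.3 200.4]
```

Emit:
{"op": "move_arm", "data": {
  "plan": [
    {"x": 0, "y": -0.0005, "z": 0.001, "yaw": 0, "fingers": 0.93},
    {"x": 0, "y": -0.0005, "z": 0.002, "yaw": 0, "fingers": 0.93},
    {"x": 0, "y": -0.0005, "z": 0.003, "yaw": 0, "fingers": 0.93},
    {"x": 0, "y": -0.0005, "z": 0.004, "yaw": 0, "fingers": 0.93}
  ]
}}

```text
time: 25.2
eef_pos: [0.5276, 0.3051, 0.1214]
tcp_rot: [0.984, 0.18, 0.0, 0.0]
contact_force: [-1.2, -0.6, 5.1]
opening: 0.149
finger_force: 24.9
```

Emit:
{"op": "move_arm", "data": {
  "plan": [
    {"x": 0, "y": 0, "z": 0.001, "yaw": 0, "fingers": 0.93},
    {"x": 0, "y": 0, "z": 0.002, "yaw": 0, "fingers": 0.93},
    {"x": 0, "y": 0, "z": 0.003, "yaw": 0, "fingers": 0.93}
  ]
}}

```text
time: 25.5
eef_pos: [0.5277, 0.3052, 0.1185]
tcp_rot: [0.984, 0.18, 0.0, 0.0]
contact_force: [0.0, -1.1, 5.8]
opening: 0.146
finger_force: 25.6
```

Run:
```python
from h import *
s=cap((100,130,60),(120,255,255),(230,140,340,230));feel();cv2.imwrite('pics/h3s.png',s)
```

```text
[([310, 173, 3, 3, 6], array([310.8, 174.2])), ([314, 176, 9, 7, 30], array([317.8, 179. ])), ([288, 186, 12, 8, 21], array([293.8, 189.4])), ([286, 194, 14, 12, 64], array([293. , 200.1])), ([300, 203, 18, 11, 67], array([307.6, 208.5]))]
t 25.55 [0.5277 0.3052 0.1184] F slope/side/normal 1.84 0.45 5.28
```

Emit:
{"op": "move_arm", "data": {
  "plan": [
    {"x": 0, "y": 0, "z": 0.001, "yaw": 0, "fingers": 0.93},
    {"x": 0, "y": 0, "z": 0.001, "yaw": 0, "fingers": 0.86},
    {"x": 0, "y": 0, "z": 0.001, "yaw": 0, "fingers": 0.83},
    {"x": 0, "y": 0, "z": 0.001, "yaw": 0, "fingers": 0.8},
    {"x": 0, "y": 0, "z": 0.001, "yaw": 0, "fingers": 0.8}
  ]
}}

```text
time: 26.05
eef_pos: [0.5266, 0.305, 0.1161]
tcp_rot: [0.984, 0.18, -0.001, 0.0]
contact_force: [0.1, -0.3, 0.7]
opening: 0.197
finger_force: 0.0
```

Run:
```python
from h import *
s=cap((100,130,60),(120,255,255),(230,140,340,230));feel();cv2.imwrite('pics/h4s.png',s)
cap((50,120,60),(80,255,255))
f=lambda i:cv2.resize(i[140:220,270:345],(750,600)[0:2],interpolation=2)
cv2.imwrite('pics/h4.png',f(s));print(hung(1,.0045,.113),hung(1,.0045,.07))
```

```text
[([315, 176, 8, 7, 29], array([318.1, 178.9])), ([286, 189, 15, 17, 83], array([293.7, 198.6])), ([300, 203, 18, 11, 68], array([307.7, 208.6]))]
t 26.1 [0.5267 0.305  0.1163] F slope/side/normal -0.63 1.0 0.05
[([292, 200, 13, 13, 34], array([297.6, 206.5]))]
[[289.30205943 200.41290473]
 [297.45884056 192.80921561]] [[299.91793295 190.51686845]
 [297.45884056 192.80921561]]
```

View pics/h4.png

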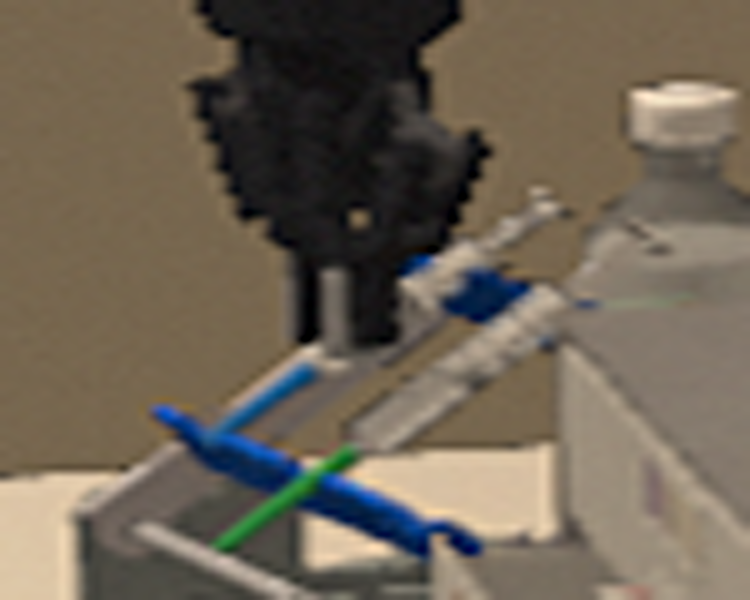

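The blue syringe has dropped into place. Its cap reaches the lower comb at zoom (205,440), slightly shallower than the green one. I'll lift off and check from above.

Emit:
{"op": "move_arm", "data": {
  "plan": [
    {"x": 0, "y": 0, "z": 0, "yaw": 0, "fingers": 0.7},
    {"x": -0.005, "y": 0, "z": -0.02, "yaw": 0, "fingers": 0.7},
    {"x": -0.02, "y": 0, "z": -0.06, "yaw": 0, "fingers": 0.7},
    {"x": -0.05, "y": 0.02, "z": -0.1, "yaw": 0, "fingers": 0.7},
    {"x": -0.08, "y": 0.05, "z": -0.12, "yaw": 0, "fingers": 0.7}
  ]
}}

```text
time: 26.65
eef_pos: [0.471, 0.2311, 0.2406]
tcp_rot: [0.983, 0.182, 0.002, -0.0]
contact_force: [1.0, -1.7, 1.1]
opening: 0.293
finger_force: 0.0
```

Emit:
{"op": "move_arm", "data": {
  "plan": [
    {"x": 0.02, "y": 0.04, "z": 0, "yaw": 0, "fingers": 0.7},
    {"x": 0.04, "y": 0.08, "z": 0, "yaw": 0, "fingers": 0.7},
    {"x": 0.04, "y": 0.12, "z": 0, "yaw": 0, "fingers": 0.7},
    {"x": 0.04, "y": 0.16, "z": 0, "yaw": 0, "fingers": 0.7},
    {"x": 0.04, "y": 0.2, "z": 0, "yaw": 0, "fingers": 0.7}
  ]
}}

```text
time: 27.15
eef_pos: [0.5792, 0.0562, 0.2372]
tcp_rot: [0.984, 0.18, 0.0, -0.0]
contact_force: [-0.1, -0.1, -0.1]
opening: 0.3
finger_force: 0.0
```

Run:
```python
from h import *
s=cap((100,130,60),(120,255,255),(230,140,340,230));t=cv2.cvtColor(ctrl.read_camera('top'),4);feel()
cv2.imwrite('pics/i0s.png',s);cv2.imwrite('pics/i0t.png',t)
f=lambda i:cv2.resize(i,(400,400),interpolation=2)
cv2.imwrite('pics/i0.png',np.hstack([f(t[190:265,182:257]),f(s[145:220,275:350])]))
print("slotL",proj("side",SM+.058*ys),proj("top",SM+.058*ys),"slotM",proj("side",SM),proj("top",SM))
```

```text
[([309, 172, 4, 4, 9], array([310.3, 173.3])), ([314, 176, 9, 7, 34], array([318.1, 178.9])), ([286, 189, 15, 17, 84], array([293.6, 198.6])), ([300, 203, 18, 11, 69], array([307.8, 208.6]))]
t 27.25 [0.5801 0.0536 0.2371] F slope/side/normal 0.16 0.66 0.33
slotL [[315.88126386 175.63597321]] [[193.12873411 220.16728172]] slotM [[326.58100599 180.53327941]] [[214.22725303 212.08959384]]
```

View pics/i0.png

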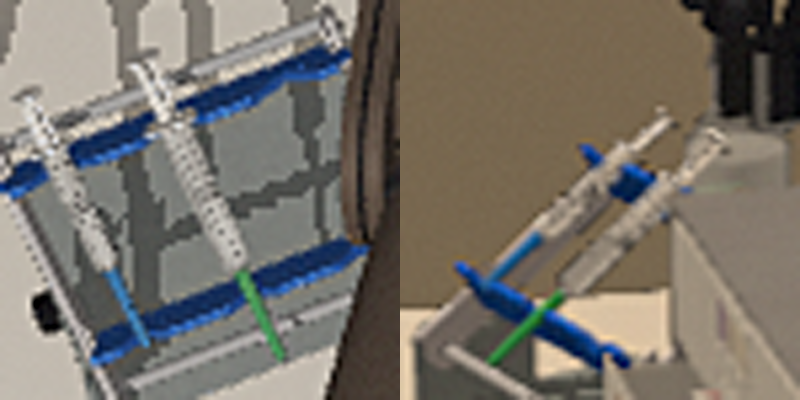

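Both views show the blue syringe lying in the left notches of both combs, with its tip just past the lower comb. The flange still has several mm to go. I'll re-grip it and slide it home the same way, stopping sooner on force.

Emit:
{"op": "move_arm", "data": {
  "plan": [
    {"x": 0, "y": -0.045, "z": 0, "yaw": 0, "fingers": 0.7},
    {"x": 0, "y": -0.09, "z": 0, "yaw": 0, "fingers": 0.7},
    {"x": 0, "y": -0.135, "z": 0, "yaw": 0, "fingers": 0.7},
    {"x": 0, "y": -0.18, "z": 0, "yaw": 0, "fingers": 0.7},
    {"x": 0, "y": -0.22, "z": 0, "yaw": 0, "fingers": 0.7}
  ]
}}

```text
time: 27.75
eef_pos: [0.4991, 0.2658, 0.2372]
tcp_rot: [0.984, 0.181, -0.0, -0.0]
contact_force: [0.3, -0.3, -0.1]
opening: 0.3
finger_force: 0.0
```

```bash
python3 -c "
from h import *
goal((.527,.3052,.16),.362)"
```

```text
t 27.75 tcp [0.4991 0.2658 0.2372] yaw 0.364 -> shift [ 0.0401 -0.0269  0.0772] yaw 0.002 F [ 0.28 -0.3  -0.07] open 0.3
```

Emit:
{"op": "move_arm", "data": {
  "plan": [
    {"x": 0.02, "y": -0.012, "z": 0.01, "yaw": 0, "fingers": 0.7},
    {"x": 0.04, "y": -0.023, "z": 0.03, "yaw": 0, "fingers": 0.7},
    {"x": 0.04, "y": -0.023, "z": 0.06, "yaw": 0, "fingers": 0.7},
    {"x": 0.04, "y": -0.023, "z": 0.06, "yaw": 0, "fingers": 0.7},
    {"x": 0.04, "y": -0.023, "z": 0.06, "yaw": 0, "fingers": 0.7}
  ]
}}

```text
time: 28.25
eef_pos: [0.5291, 0.2993, 0.1766]
tcp_rot: [0.984, 0.181, -0.001, 0.0]
contact_force: [0.9, 0.3, 0.7]
opening: 0.301
finger_force: 0.0
```

```bash
python3 -c "
from h import *
goal((.527,.3052,.1155),.362)"
```

```text
t 28.25 tcp [0.5291 0.2993 0.1766] yaw 0.363 -> shift [ 0.0003 -0.0063  0.0611] yaw 0.001 F [0.88 0.29 0.67] open 0.301
```

Emit:
{"op": "move_arm", "data": {
  "plan": [
    {"x": 0, "y": -0.006, "z": 0.0, "yaw": 0, "fingers": 0.65},
    {"x": 0, "y": -0.006, "z": 0.025, "yaw": 0, "fingers": 0.65},
    {"x": 0, "y": -0.006, "z": 0.05, "yaw": 0, "fingers": 0.65},
    {"x": 0, "y": -0.006, "z": 0.06, "yaw": 0, "fingers": 0.7},
    {"x": 0, "y": -0.006, "z": 0.06, "yaw": 0, "fingers": 0.75}
  ]
}}

```text
time: 28.75
eef_pos: [0.5272, 0.3045, 0.1167]
tcp_rot: [0.984, 0.18, -0.001, 0.0]
contact_force: [-0.2, -0.3, -0.2]
opening: 0.249
finger_force: 0.0
```

Emit:
{"op": "move_arm", "data": {
  "plan": [
    {"x": 0, "y": 0, "z": 0, "yaw": 0, "fingers": 0.8},
    {"x": 0, "y": 0, "z": 0, "yaw": 0, "fingers": 0.84},
    {"x": 0, "y": 0, "z": 0, "yaw": 0, "fingers": 0.92},
    {"x": 0, "y": 0, "z": 0, "yaw": 0, "fingers": 0.92},
    {"x": 0, "y": 0, "z": 0, "yaw": 0, "fingers": 0.92}
  ],
  "force": 20
}}

```text
time: 29.25
eef_pos: [0.5288, 0.3054, 0.1189]
tcp_rot: [0.984, 0.18, 0.002, -0.001]
contact_force: [-0.9, 0.9, 6.3]
opening: 0.141
finger_force: 19.8
```

```bash
python3 -c "
from h import *
feel();goal((.527,.3052,.1155),.362)"
```

```text
t 29.25 [0.5288 0.3054 0.1189] F slope/side/normal 2.99 1.14 5.6
t 29.25 tcp [0.5288 0.3054 0.1189] yaw 0.363 -> shift [-0.0018 -0.0005  0.0034] yaw 0.001 F [-0.87  0.89  6.33] open 0.141
```

Emit:
{"op": "move_arm", "data": {
  "plan": [
    {"x": 0, "y": 0, "z": 0, "yaw": 0, "fingers": 0.8},
    {"x": 0, "y": 0, "z": 0, "yaw": 0, "fingers": 0.75},
    {"x": 0, "y": 0, "z": 0.004, "yaw": 0, "fingers": 0.72},
    {"x": 0, "y": 0, "z": 0.008, "yaw": 0, "fingers": 0.72},
    {"x": 0, "y": 0, "z": 0.008, "yaw": 0, "fingers": 0.72}
  ]
}}

```text
time: 29.75
eef_pos: [0.527, 0.3042, 0.1076]
tcp_rot: [0.984, 0.18, -0.001, 0.0]
contact_force: [-0.5, -0.3, -0.3]
opening: 0.279
finger_force: 0.0
```

Emit:
{"op": "move_arm", "data": {
  "plan": [
    {"x": 0, "y": 0, "z": 0, "yaw": 0, "fingers": 0.8},
    {"x": 0, "y": 0, "z": 0, "yaw": 0, "fingers": 0.84},
    {"x": 0, "y": 0, "z": 0, "yaw": 0, "fingers": 0.92},
    {"x": 0, "y": 0, "z": 0, "yaw": 0, "fingers": 0.92}
  ]
}}

```text
time: 30.15
eef_pos: [0.5278, 0.3048, 0.1093]
tcp_rot: [0.984, 0.18, 0.0, -0.0]
contact_force: [-0.8, 1.0, -0.5]
opening: 0.145
finger_force: 20.0
```

```bash
python3 -c "
from h import *
feel();cap((100,130,60),(120,255,255),(230,140,340,230))"
```

```text
t 30.15 [0.5278 0.3048 0.1093] F slope/side/normal -0.56 1.24 -0.22
[([315, 176, 8, 7, 32], array([318., 179.])), ([286, 188, 15, 18, 85], array([293.7, 198.5])), ([300, 203, 18, 11, 68], array([307.7, 208.6]))]
```

Emit:
{"op": "move_arm", "data": {
  "plan": [
    {"x": -0.0008, "y": 0, "z": 0.0005, "yaw": 0, "fingers": 0.92},
    {"x": -0.0017, "y": 0, "z": 0.001, "yaw": 0, "fingers": 0.92},
    {"x": -0.0025, "y": 0, "z": 0.0015, "yaw": 0, "fingers": 0.92},
    {"x": -0.0025, "y": 0, "z": 0.0015, "yaw": 0, "fingers": 0.92}
  ]
}}

```text
time: 30.6
eef_pos: [0.5254, 0.3037, 0.1076]
tcp_rot: [0.984, 0.18, -0.0, -0.0]
contact_force: [-1.0, -0.5, -0.8]
opening: 0.147
finger_force: 20.1
```

Emit:
{"op": "move_arm", "data": {
  "plan": [
    {"x": -0.0008, "y": 0, "z": 0.0005, "yaw": 0, "fingers": 0.92},
    {"x": -0.0017, "y": 0, "z": 0.001, "yaw": 0, "fingers": 0.92},
    {"x": -0.0017, "y": 0, "z": 0.001, "yaw": 0, "fingers": 0.92}
  ]
}}

```text
time: 30.9
eef_pos: [0.5237, 0.3031, 0.1065]
tcp_rot: [0.984, 0.18, -0.0, 0.0]
contact_force: [-0.9, 0.7, 0.9]
opening: 0.146
finger_force: 20.1
```

Emit:
{"op": "move_arm", "data": {
  "plan": [
    {"x": -0.0008, "y": 0, "z": 0.0005, "yaw": 0, "fingers": 0.92},
    {"x": -0.0008, "y": 0, "z": 0.0005, "yaw": 0, "fingers": 0.92},
    {"x": -0.0008, "y": 0, "z": 0.0005, "yaw": 0, "fingers": 0.92}
  ]
}}

```text
time: 31.2
eef_pos: [0.523, 0.3028, 0.106]
tcp_rot: [0.984, 0.18, -0.0, 0.0]
contact_force: [-0.9, -0.0, 0.3]
opening: 0.148
finger_force: 20.1
```

```bash
python3 -c "
from h import *
feel();cap((100,130,60),(120,255,255),(230,140,340,230))"
```

```text
t 31.2 [0.523  0.3028 0.106 ] F slope/side/normal -0.58 0.29 0.67
[([315, 176, 8, 7, 30], array([317.9, 179.1])), ([286, 190, 14, 16, 81], array([293.4, 198.8])), ([300, 203, 18, 11, 68], array([307.5, 208.4]))]
```

Moved 6 mm with no resistance yet, so I'll continue in small steps.

Emit:
{"op": "move_arm", "data": {
  "plan": [
    {"x": -0.0008, "y": 0, "z": 0.0005, "yaw": 0, "fingers": 0.92},
    {"x": -0.0015, "y": 0, "z": 0.001, "yaw": 0, "fingers": 0.92},
    {"x": -0.0015, "y": 0, "z": 0.001, "yaw": 0, "fingers": 0.92}
  ]
}}

```text
time: 31.55
eef_pos: [0.5216, 0.3023, 0.1051]
tcp_rot: [0.984, 0.18, -0.0, -0.0]
contact_force: [-0.9, -0.0, -0.1]
opening: 0.147
finger_force: 20.1
```

Emit:
{"op": "move_arm", "data": {
  "plan": [
    {"x": -0.0008, "y": 0, "z": 0.0005, "yaw": 0, "fingers": 0.92},
    {"x": -0.0008, "y": 0, "z": 0.0005, "yaw": 0, "fingers": 0.92},
    {"x": -0.0008, "y": 0, "z": 0.0005, "yaw": 0, "fingers": 0.92}
  ]
}}

```text
time: 31.85
eef_pos: [0.5209, 0.302, 0.1046]
tcp_rot: [0.984, 0.18, -0.0, 0.0]
contact_force: [-0.8, 0.5, 0.7]
opening: 0.143
finger_force: 20.1
```

```bash
python3 -c "
from h import *
feel()"
```

```text
t 31.85 [0.5209 0.302  0.1046] F slope/side/normal -0.14 0.72 0.9
```

Emit:
{"op": "move_arm", "data": {
  "plan": [
    {"x": -0.0008, "y": 0, "z": 0.0005, "yaw": 0, "fingers": 0.92},
    {"x": -0.0008, "y": 0, "z": 0.0005, "yaw": 0, "fingers": 0.92},
    {"x": -0.0008, "y": 0, "z": 0.0005, "yaw": 0, "fingers": 0.92}
  ]
}}

```text
time: 32.15
eef_pos: [0.5204, 0.3018, 0.1043]
tcp_rot: [0.984, 0.18, 0.0, -0.0]
contact_force: [-0.1, 1.0, 1.5]
opening: 0.149
finger_force: 20.1
```

Emit:
{"op": "move_arm", "data": {
  "plan": [
    {"x": -0.0008, "y": 0, "z": 0.0005, "yaw": 0, "fingers": 0.92},
    {"x": -0.0008, "y": 0, "z": 0.0005, "yaw": 0, "fingers": 0.92},
    {"x": -0.0008, "y": 0, "z": 0.0005, "yaw": 0, "fingers": 0.92}
  ]
}}

```text
time: 32.45
eef_pos: [0.5204, 0.3018, 0.1043]
tcp_rot: [0.984, 0.18, 0.001, -0.0]
contact_force: [4.1, 0.6, 2.0]
opening: 0.151
finger_force: 20.1
```

```bash
python3 -c "
from h import *
feel();cv2.imwrite('pics/j0s.png',cap((100,130,60),(120,255,255),(230,140,340,230)))"
```

```text
t 32.45 [0.5204 0.3018 0.1043] F slope/side/normal 4.51 -0.9 -0.49
[([315, 176, 8, 7, 28], array([318. , 179.1])), ([286, 191, 14, 15, 79], array([293.2, 199. ])), ([300, 203, 18, 11, 68], array([307.7, 208.6]))]
```

Hard stop felt: 4.5 N along the slope with no motion, so the blue flange is home. I'll unload, release and retreat.

Emit:
{"op": "move_arm", "data": {
  "plan": [
    {"x": 0.0008, "y": 0, "z": -0.0005, "yaw": 0, "fingers": 0.92},
    {"x": 0.0008, "y": 0, "z": -0.0005, "yaw": 0, "fingers": 0.85},
    {"x": 0.0008, "y": 0, "z": -0.0005, "yaw": 0, "fingers": 0.78},
    {"x": 0.0008, "y": 0, "z": -0.0005, "yaw": 0, "fingers": 0.7},
    {"x": 0.0008, "y": 0, "z": -0.0005, "yaw": 0, "fingers": 0.7}
  ]
}}

```text
time: 33.0
eef_pos: [0.5194, 0.3014, 0.1033]
tcp_rot: [0.984, 0.18, -0.001, 0.0]
contact_force: [0.1, -0.5, 0.0]
opening: 0.301
finger_force: 0.0
```

Emit:
{"op": "move_arm", "data": {
  "plan": [
    {"x": 0, "y": 0, "z": -0.02, "yaw": 0, "fingers": 0.7},
    {"x": 0, "y": 0, "z": -0.06, "yaw": 0, "fingers": 0.7},
    {"x": -0.01, "y": 0.01, "z": -0.1, "yaw": 0, "fingers": 0.7},
    {"x": -0.03, "y": 0.04, "z": -0.14, "yaw": 0, "fingers": 0.7},
    {"x": -0.05, "y": 0.08, "z": -0.16, "yaw": 0, "fingers": 0.7}
  ]
}}

```text
time: 33.5
eef_pos: [0.5024, 0.2118, 0.2666]
tcp_rot: [0.983, 0.182, 0.002, -0.0]
contact_force: [1.2, -0.6, 0.5]
opening: 0.299
finger_force: 0.0
```

Emit:
{"op": "move_arm", "data": {
  "plan": [
    {"x": -0.01, "y": 0.045, "z": -0.02, "yaw": 0, "fingers": 0.7},
    {"x": -0.02, "y": 0.09, "z": -0.02, "yaw": 0, "fingers": 0.7},
    {"x": -0.02, "y": 0.135, "z": -0.02, "yaw": 0, "fingers": 0.7},
    {"x": -0.01, "y": 0.18, "z": -0.02, "yaw": 0, "fingers": 0.7},
    {"x": 0.0, "y": 0.225, "z": -0.02, "yaw": 0, "fingers": 0.7}
  ]
}}

```text
time: 34.0
eef_pos: [0.582, -0.0006, 0.283]
tcp_rot: [0.984, 0.18, -0.0, -0.0]
contact_force: [1.4, 0.1, -0.1]
opening: 0.301
finger_force: 0.0
```

Run:
```python
from h import *
s=cap((100,130,60),(120,255,255),(230,140,340,230));cap((50,120,60),(80,255,255));t=cv2.cvtColor(ctrl.read_camera('top'),4);feel()
f=lambda i:cv2.resize(i,(400,400),interpolation=2)
cv2.imwrite('pics/k0.png',np.hstack([f(t[190:265,182:257]),f(s[145:220,275:350])]))
```

```text
[([309, 172, 4, 4, 8], array([310.5, 173.4])), ([315, 176, 8, 7, 34], array([318.1, 178.9])), ([286, 191, 14, 15, 79], array([293.3, 199. ])), ([300, 203, 18, 11, 70], array([307.7, 208.5]))]
[([292, 200, 13, 13, 35], array([297.7, 206.5]))]
t 34.15 [ 0.5823 -0.0011  0.2821] F slope/side/normal -0.16 0.38 -0.2
```

View pics/k0.png

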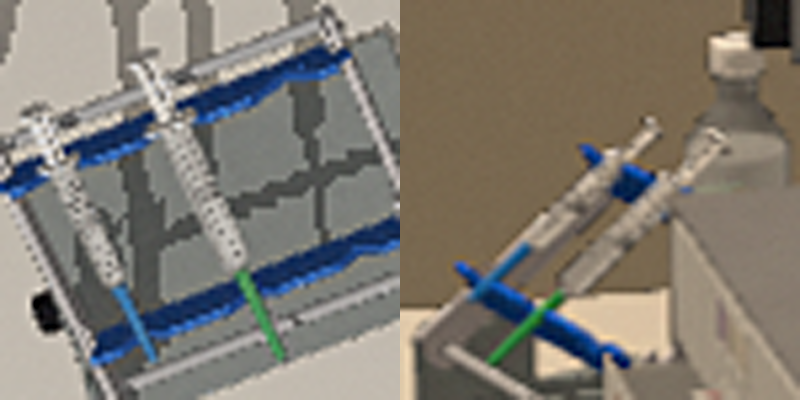

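Both syringes now hang in their slots. The blue tip extends past the lower comb, both flanges sit at the upper comb, and the combs haven't moved. The robot is clear, so I'll hand in.

```bash
python3 -c "
from plant import ctrl
print(ctrl.sign_off())"
```

```text
the job is handed in; nothing more can be done
None
```

The job is handed in: the green syringe lies in the middle slot and the blue in the left, each slid tip-down to a felt stop at the upper comb (peaks about 6.5 N green, 4.5 N blue, so green briefly passed the half-kilogram guide), with the rack not visibly moved; no verdict was returned.

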